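# Press home a seam of locking tiles with a sealing stylus

## Robot

A 6-joint arm with a two-finger parallel gripper is mounted at the origin on a cart in front of the work surface, level with it; the furniture and walls round the work are solid. World frame = base frame: x ahead of the robot, y to its left, z up, the work surface at z = 0. Lengths are in m, angles in rad, forces in N, time in s.
With the tool pointing down it reaches from about 0.4 to 0.825 m from the base axis. Payload 7 kg.
Tool frame: the origin (TCP) lies on the centre line of the jaws, within the pads' length; the fingertips stand 14 mm ahead of it and the grasp point (between the pads) lies 5 mm behind it; z points along the fingers, y is the line along which they close (so a half turn about z gives the same grasp; the last joint's range is limited). The gripper opens to 88 mm and grips with 3 to 60 N. Pads are 19 mm wide; open, the fingers measure 130 mm over their backs; the gripper's body (78 mm by 193 mm) begins 47 mm behind the grasp point.
Start: joints at [1.538, 0.359, 0.012, 0, -1.224, -0.288], TCP at [0.213, 0.641, 0.212] pointing down, gripper open.
Joint ranges: [-3.07, 3.07], [-1.43, 2.12], [-1.02, 1.25], [-3.03, 1.67], [-3.05, -0], [-3.03, 3.03]. Speed limits (rad/s): [2.39, 2.39, 3.01, 3.14, 3.14, 3.14].

## Interface

Orientations are given as [roll, pitch, yaw] about the fixed x, y, z axes, in that order (R = Rz(yaw) Ry(pitch) Rx(roll)).
In Python, from station import arm gives the robot as it stands.
- The arm moves only by the tool move_arm, never from a script. Its argument "rows" is a list of rows, each an object with "translation": the shift along the tool's x, y, z in cm, a list of three; "rot": the turn, a rotation vector about the tool's x, y, z in degrees, a list of three; "hand": the closure, from 0 (fully open) to 1 (shut). A call has 1 to 8 rows; each row is the pose to reach, as a shift and turn from the pose commanded when the call began, along the tool's axes at that moment; what a row does not reach only later rows make up. A row lasts 1/12 s, in which the tool goes at most 41.7 mm and 7.16 degrees, less where a joint would pass 70% of its speed; a pose out of reach is approached as far as the arm can. A call with a gripper value outside its range is refused whole. The fingers move at their own pace and stop on an object; "squeeze" is the grip in N (left out, the last holds). Time passes only in rows, so rows that repeat a pose let the fingers close. It gives the time, the measured TCP pose, the force, the opening and the grip force at its end, in the units of the state.
- arm.get_state(): the state, without advancing time (a new reading comes with each control period).
- arm.grab_frame(name): name is "scene" or "side" or "wrist"; returns (picture, depth): 480x640x3 uint8, red, green, blue; 480x640 float32, m along the optical axis (not along the pixel's ray), 0 where there is no reading.
- arm.camera_params(name): a dict with "vfov" (degrees; the focal length in pixels is half the picture's height over the tangent of half this angle, whatever the lens; pixels are square), "cx", "cy" (the principal point, pixels), "position" and "orientation" of the camera in the world; the wrist camera has in their place "tool_from_camera" (4x4, takes a point from camera to tool coordinates, whose origin is the TCP and whose axes are the flange's). Camera axes: x right, y down, z forward; pixel columns grow to the right and rows downward; lengths in m; the calibration is good to about 2 mm. A picture is of the moment at which its call begins: read the wrist's pose just before it. camera_params takes no time and is no camera call.
- arm.job_done(): hands the job in; it is judged then, once.
Trained networks look in the newest picture that a camera, given by its name, has taken for a name from the list of things; names that differ only in an ending like _2 or _b are one class to them, and where a whole thing is asked for, a point or a joint stands for the part that bears it (a point fixed in the world has none). Each returns a list of dicts, best first, with "p" (0 to 1); they miss things now and then, are a little off and sometimes report something else, mostly with a low value. They report only what shows in the picture. A call takes as long as a camera call. They do not tell look-alikes from the thing itself.
- arm.search_frame(label, camera): "point" ([x, y, z] in m, in the coordinates of the camera as it stood for that picture, good to about 4 mm: the middle of the surface that is visible of it).
- arm.pinpoint(label, camera): "point" ([x, y, z] in m, in the coordinates of the camera as it stood for that picture, good to about 4 mm: a listed point, or the origin of a listed thing).
The state is a dict: "t": time; "q": joint angles; "qd": joint speeds; "joint_efforts": joint torques, N m; "eef_pos": TCP position; "ee_rot": TCP orientation; "force": force on the tool from outside, world axes, zero at the start; "moment": the same for the moment, N m; "width": finger opening in m; "gripper_force": force on a finger pad.
Only numpy, scipy, OpenCV 4.12 (cv2) and the standard library are available. Lean on these libraries where they do the work, as an engineer would, in place of code of your own. Each camera call takes 0.05 s, during which the arm holds its last target. There are 200 camera calls.

## Task

Press home the row of white locking tiles in the seam of the plate-sealing jig with the orange stylus. First lay the stylus in its sloping rest, tip down, and let go; then take it again from above so that it slants tip-down from the fingers, draw its ball tip slowly (under about 5 cm/s) and lightly (about 5 N) along the seam, from the red end to the grey end, until every tile is fully down, following the slope of the deck by feel. Finally put the stylus back in the rest, and press the tiles with the stylus only, leaving the bottle, tip box, tape and timer where they are.

Things in the scene. Friction and masses are not known exactly. Their poses are not given: they have to be found in the camera images.
- jig: plate-sealing jig, fixed. On a grey foot an aluminium deck 130 (x) x 176 (y) mm, top 42 mm high, with a white well plate (top 56 mm) and, on its -x side, the seam: a channel along y, 24 mm wide between blue rails (tops 56 mm), red block at the +y end, grey at -y. The deck slopes by up to 0.10 rad about the jig's x axis (pivot 30 mm high), locked, not reported. Origin: centre of underside
- seam_start (a point): centre of the raised top of tile 0, beside the red block, for a level deck; truly up to 7.5 mm higher or lower: find it by touch. Jig frame (-42, 70, 55) mm. 8 white tiles fill the channel at 20 mm pitch from here to seam_end; raised tops are 1 mm below the rail tops, pressed ones 4 mm below; sloped lead-ins let a ball ride from a pressed tile on to the next raised one
- seam_end (a point): centre of the raised top of tile 7, beside the grey block, for a level deck; truly up to 7.5 mm lower or higher (the reverse of seam_start). Jig frame (-42, -70, 55) mm
- stylus: loose orange stylus, about 90 g, lying along its x: steel ball tip, radius 8 mm, centre at x = -100 mm; shank 10 mm thick to x = -40; orange flat-sided handle 18 mm wide (y), 16 mm high (z), x = -40 to +72. Axis at z = 8 mm; origin on the underside at the point to grip. Grip firmly (80 N or more) when pressing, or it turns in the fingers
- stylus_tip (a point): centre of the stylus's ball tip (radius 8 mm)
- stylus_butt (a point): centre of the rear end face of the stylus's handle
- rest: sloping rest, fixed: base 170 x 70 x 8 mm, a steel V for the shank and, behind and higher, a U for the handle (22 mm wide, flared lips 13 mm above the stylus's axis). A seated stylus slopes 35 degrees (0.611 rad) in the plane y = 0, tip low to the rest's -x; its handle's front stops against the V. Its axis at the grip point is then at (0, 0, 79) mm, free all round. Origin: centre of the underside
- rest_tip (a point): centre of the ball tip of a seated stylus: rest frame (-82, 0, 22) mm. The V spans 40 to 56 mm ahead of the grip point, the U 48 to 62 mm behind it, along the slope
- rest_butt (a point): centre of the rear end face of a seated stylus: rest frame (59, 0, 121) mm
- tile_0 (a joint): how far tile 0 is pressed down (m): 0 raised, 0.003 fully down; stays where it is left; takes about 1.5 N straight down (0 is at the red end, 7 at the grey end)
- tile_1 (a joint): how far tile 1 is pressed down (m): 0 raised, 0.003 fully down; stays where it is left; takes about 1.5 N straight down
- tile_2 (a joint): how far tile 2 is pressed down (m): 0 raised, 0.003 fully down; stays where it is left; takes about 1.5 N straight down
- tile_3 (a joint): how far tile 3 is pressed down (m): 0 raised, 0.003 fully down; stays where it is left; takes about 1.5 N straight down
- tile_4 (a joint): how far tile 4 is pressed down (m): 0 raised, 0.003 fully down; stays where it is left; takes about 1.5 N straight down
- tile_5 (a joint): how far tile 5 is pressed down (m): 0 raised, 0.003 fully down; stays where it is left; takes about 1.5 N straight down
- tile_6 (a joint): how far tile 6 is pressed down (m): 0 raised, 0.003 fully down; stays where it is left; takes about 1.5 N straight down
- tile_7 (a joint): how far tile 7 is pressed down (m): 0 raised, 0.003 fully down; stays where it is left; takes about 1.5 N straight down
- bottle: white reagent bottle with orange cap, 66 mm across, 126 mm high, a bystander; origin at the centre of its underside
- tip_box: blue pipette-tip box, 66 x 116 x 72 mm, a bystander; origin at the centre of its underside
- tape: roll of brown tape, 96 mm across, 48 mm high, the one nearest the robot, a bystander; origin at the centre of its underside
- timer: white timer, 62 x 62 x 17 mm, near the bench's front edge, a bystander; origin at the centre of its underside
Things that resemble listed ones, but are neither listed nor needed, are in the scene too. Leave any purple look-alike of the rest alone.

How it is judged:
On the way, in this order (a step that is already met when the one before it is completed fails the run):
1. the stylus lies in the rest, tip down, let go (distance between stylus_tip and rest_tip below 0.012 m and distance between stylus_butt and rest_butt below 0.012 m and contact force between the fingers and stylus below 0.1 N and linear speed of stylus below 0.02 m/s), for 0.2 s.
2. tile 0, at the red end, is pressed down by the stylus (value of joint tile_0 above 0.0022 m), for 0.1 s.
3. tiles 0 to 3 are down (value of joint each of tile_0, tile_1, tile_2, tile_3 above 0.0022 m), for 0.1 s.
4. all eight tiles are down (all of step 3 and value of joint each of tile_4, tile_5, tile_6, tile_7 above 0.0022 m), for 0.1 s.
At the end, for the whole second after the job is handed in: all eight tiles are pressed down by more than 2.2 mm of their 3 mm, and the stylus lies still in the rest, let go, its tip and butt within 12 mm of their seated places (all of step 1 and all of step 4); the robot touches nothing.
It fails at once if the stylus moves faster than 80 mm/s while it touches the jig (contact force between stylus and jig above 0.5 N and linear speed of stylus above 0.08 m/s).
It fails at once if the stylus presses the jig with more than 15 N (contact force between stylus and jig above 15 N).
It fails at once if the fingers touch the jig (contact force between the fingers and jig above 1 N).
It fails at once if a tile is pressed down before its neighbour towards the red end ((value of joint tile_1 above 0.0022 m and value of joint tile_0 below 0.0008 m) or (value of joint tile_2 above 0.0022 m and value of joint tile_1 below 0.0008 m) or (value of joint tile_3 above 0.0022 m and value of joint tile_2 below 0.0008 m) or (value of joint tile_4 above 0.0022 m and value of joint tile_3 below 0.0008 m) or (value of joint tile_5 above 0.0022 m and value of joint tile_4 below 0.0008 m) or (value of joint tile_6 above 0.0022 m and value of joint tile_5 below 0.0008 m) or (value of joint tile_7 above 0.0022 m and value of joint tile_6 below 0.0008 m)).
It fails at once if a bystander is moved by more than 20 mm (distance of any of bottle, tip_box, tape, timer from where it was at the start of the episode above 0.02 m).
It also fails if it takes over 72 s, if anything falls off the work surface, if the arm or the gripper's body presses on something with over 40 N, if the wrist force passes 120 N, or if a joint passes its speed limit or range.

## Working session

There is one attempt and no reset: what is moved stays moved. The work goes in short steps, Python scripts to look and compute and a tool call to move; the robot and the scene stay as the last step left them, time stands still between calls to the robot, and variables do not carry over. Pictures are saved under pics/ and viewed, at most 10 in all, crops included, and the job is handed in when it is done.

Besides the shell and the picture viewer there is one more tool, called after ">>>" as name(argument=value, ...), one argument or row to a line, values as JSON. move_arm: Moves the arm, as the interface text tells. Its arguments: {"type":"object","properties":{"rows":{"type":"array","items":{"type":"object","properties":{"translation":{"type":"array","items":{"type":"number"}},"rot":{"type":"array","items":{"type":"number"}},"hand":{"type":"number"}}}},"squeeze":{"type":"number"}},"required":["rows"]}

```bash
ls; mkdir -p pics
cat > h.py <<'E'
import numpy as np, cv2
from scipy.spatial.transform import Rotation as R
from station import arm
def rot(o):
    o=np.array(o,float)
    if o.shape==(3,3): return o
    if o.size==4: return R.from_quat(o).as_matrix()
    return R.from_euler('xyz',o).as_matrix()
def cam(n):
    p=arm.camera_params(n)
    if 'tool_from_camera' in p:
        s=arm.get_state(); T=np.eye(4); T[:3,:3]=rot(s['ee_rot']); T[:3,3]=s['eef_pos']
        T=T@np.array(p['tool_from_camera'])
    else:
        T=np.eye(4); T[:3,:3]=rot(p['orientation']); T[:3,3]=p['position']
    f=240/np.tan(np.radians(p['vfov'])/2)
    return T,f,p['cx'],p['cy']
def cloud(d,C):
    T,f,cx,cy=C
    v,u=np.mgrid[:480,:640]
    P=np.stack([(u-cx)*d/f,(v-cy)*d/f,d],-1)
    return P@T[:3,:3].T+T[:3,3]
def proj(p,C):
    T,f,cx,cy=C
    q=(np.array(p)-T[:3,3])@T[:3,:3]
    return q[...,0]/q[...,2]*f+cx, q[...,1]/q[...,2]*f+cy
def find(label,n,C,fn='pinpoint'):
    return [(round(r['p'],2),np.round(C[0][:3,:3]@np.array(r['point'])+C[0][:3,3],4)) for r in getattr(arm,fn)(label,n)]
E
cat > a.py <<'E'
from h import *
s=arm.get_state(); print(s)
print(arm.camera_params('scene'))
for n in ['scene','side']:
    C=cam(n); im,d=arm.grab_frame(n); cv2.imwrite(f'pics/{n}0.png',im[...,::-1]); np.savez(f'{n}0.npz',im=im,d=d)
    for l in ['jig','seam_start','seam_end','stylus','stylus_tip','stylus_butt','rest','rest_tip','rest_butt','bottle','tip_box','tape','timer']:
        print(n,l,[(a,b.tolist()) for a,b in find(l,n,C)])
E
python3 a.py
```

```text
pics
{'t': 0.0, 'q': array([ 1.53811883e+00,  3.59372724e-01,  1.10600264e-02, -4.07403732e-04,
       -1.22409479e+00, -2.88125702e-01]), 'qd': array([-0.00046274,  0.00038024,  0.00016766, -0.00087386,  0.00043521,
       -0.00041299]), 'joint_efforts': array([-1.12643229e-03, -5.82722211e+01,  2.93062431e+01,  6.99694186e+00,
        7.00664241e-03, -1.47305182e-04]), 'eef_pos': array([0.2126754 , 0.64007038, 0.21142206]), 'ee_rot': array([ 3.13993906e+00, -9.06752874e-05, -3.20941864e-01]), 'force': array([-0.16920552, -0.23328381,  0.42835039]), 'moment': array([-0.02376656,  0.04680464, -0.00793601]), 'gripper_force': 0.0, 'width': 0.08757620982392916}
{'vfov': 56.53153488068152, 'cx': 321.05862579417897, 'cy': 242.65437068595003, 'position': array([-0.00096253, -0.92531289,  0.6913778 ]), 'orientation': array([-2.02859987, -0.00525639, -0.47443972])}
scene jig [(0.67, [0.5241, -0.1483, -0.0018])]
scene seam_start [(0.92, [0.4884, -0.0729, 0.054])]
scene seam_end [(0.7, [0.4752, -0.2169, 0.0562]), (0.61, [0.5039, 0.295, -0.0022]), (0.5, [0.525, -0.1506, -0.0013])]
scene stylus 
[... 955 characters left out ...]
lus_tip [(0.67, [0.4506, 0.0945, 0.0081])]
side stylus_butt [(0.82, [0.6161, 0.0573, 0.0057]), (0.32, [0.568, 0.2896, 0.1218])]
side rest [(0.62, [0.508, 0.2911, -0.0015]), (0.56, [0.5204, 0.6794, -0.0017])]
side rest_tip [(0.91, [0.4269, 0.3003, 0.0208]), (0.72, [0.4371, 0.6823, 0.0226]), (0.41, [0.5498, 0.075, -0.0026]), (0.4, [0.7483, -0.0033, -0.0009])]
side rest_butt [(0.93, [0.5774, 0.679, 0.1238]), (0.57, [0.5686, 0.288, 0.1204])]
side bottle [(0.82, [0.7423, 0.1358, -0.0047])]
side tip_box [(0.59, [0.7473, -0.0028, 0.0007])]
side tape [(0.5, [0.7159, -0.317, -0.0024]), (0.36, [0.5654, 0.2867, 0.1218])]
side timer [(0.68, [0.7453, -0.0012, -0.0001]), (0.65, [0.4088, 0.0411, -0.0012])]
```

View pics/scene0.png

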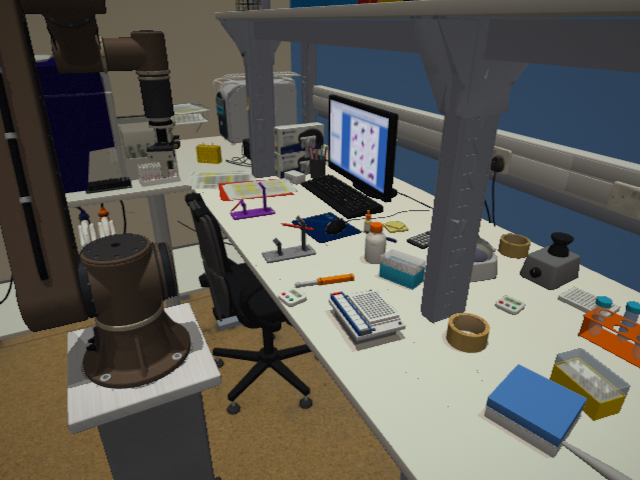

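View pics/side0.png

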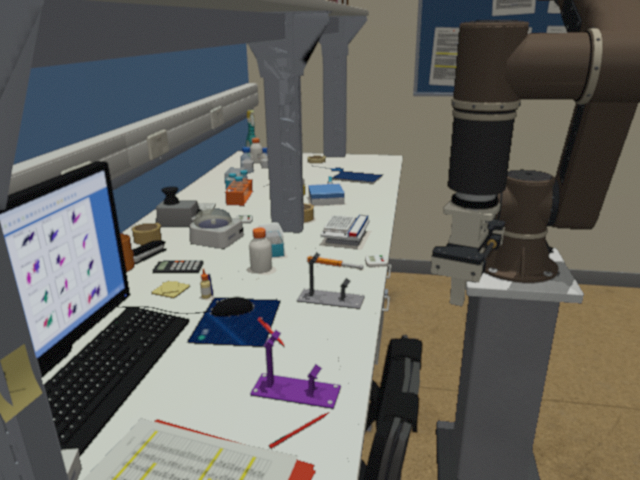

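The grey rest is at about (290,250) in the scene picture, next to the orange stylus at (325,281) and the jig at (367,315). The purple look-alike is at (253,210). I'll add a move helper and fly to a look-out point between the rest and the stylus.

```bash
cat >> h.py <<'E'
def down(yaw,tilt=0):  # stylus along tool x; tilt>0 lowers the -x (tip) end
    return R.from_euler('z',yaw)*R.from_euler('y',-tilt)*R.from_euler('x',np.pi)
def go(p,Rt,frm=None):
    s=arm.get_state()
    p0,R0=(s['eef_pos'],R.from_matrix(rot(s['ee_rot']))) if frm is None else frm
    t=R0.inv().apply(np.array(p)-p0)*100; r=(R0.inv()*Rt).as_rotvec(degrees=True)
    print('trans cm',np.round(t,2),'rot deg',np.round(r,2),'rows>=',np.ceil(max(np.linalg.norm(t)/4.17,np.linalg.norm(r)/7.16)))
    return np.array(p),Rt
E
python3 -c "
from h import *
go([.46,.22,.26],down(-.15))
print(arm.camera_params('wrist'))
d=np.load('scene0.npz')['d'];P=cloud(d,cam('scene'))
# shelf low points over the work
m=(d>0)&(P[...,2]>.16)&(P[...,0]>.3)&(abs(P[...,1])<.8)
Q=P[m]
for x in np.arange(.3,1.1,.1):
  k=Q[(Q[:,0]>x)&(Q[:,0]<x+.1)]
  if len(k): print(round(x,1),len(k),k.min(0).round(2),k.max(0).round(2))
"
```

```text
trans cm [36.71 32.12 -4.76] rot deg [-0.   -0.   -9.78] rows>= 12.0
{'vfov': 62.3280668545146, 'cx': 321.8953805906344, 'cy': 243.51706229727992, 'tool_from_camera': array([[ 8.03494673e-05, -9.59028866e-01, -2.83308363e-01,
         7.65325938e-02],
       [ 9.99999992e-01,  5.06285364e-05,  1.12228381e-04,
         2.21478681e-05],
       [-9.32867689e-05, -2.83308370e-01,  9.59028862e-01,
        -1.71474342e-01],
       [ 0.00000000e+00,  0.00000000e+00,  0.00000000e+00,
         1.00000000e+00]])}
0.5 5449 [ 0.57 -0.58  0.65] [0.6  0.8  0.73]
0.6 8819 [ 0.6  -0.57  0.16] [0.7  0.69 0.76]
0.7 17897 [ 0.7  -0.53  0.16] [0.8  0.8  0.75]
0.8 489 [ 0.8  -0.4   0.52] [0.9  0.38 0.71]
0.9 1088 [ 0.9  -0.4   0.16] [1.   0.69 0.7 ]
1.0 1944 [1.   0.43 0.16] [1.04 0.8  0.4 ]
```

>>> move_arm(
  rows=[
    {"translation":[4,3.5,-4.8],"rot":[0,0,-1],"hand":0},
    {"translation":[7,6.5,-4.8],"rot":[0,0,-2],"hand":0},
    {"translation":[10,9,-4.8],"rot":[0,0,-3],"hand":0},
    {"translation":[13,11.5,-4.8],"rot":[0,0,-4],"hand":0},
    {"translation":[16,14,-4.8],"rot":[0,0,-5],"hand":0},
    {"translation":[19,16.6,-4.8],"rot":[0,0,-6],"hand":0},
    {"translation":[22,19.2,-4.8],"rot":[0,0,-7],"hand":0},
    {"translation":[25,21.9,-4.8],"rot":[0,0,-8],"hand":0},
  ],
)

```text
t: 2.07
eef_pos: [0.3756, 0.3625, 0.2608]
ee_rot: [-3.141, -0.0, -0.18]
force: [0.7, 1.0, -1.0]
width: 0.0879
gripper_force: 0.0
```

>>> move_arm(
  rows=[
    {"translation":[3,2.6,0],"rot":[0,0,-1],"hand":0},
    {"translation":[6,5.2,0],"rot":[0,0,-2],"hand":0},
    {"translation":[9,7.8,0],"rot":[0,0,-2],"hand":0},
    {"translation":[11.5,10,0],"rot":[0,0,-2],"hand":0},
    {"translation":[11.5,10,0],"rot":[0,0,-2],"hand":0},
    {"translation":[11.5,10,0],"rot":[0,0,-2],"hand":0},
  ],
)

```text
t: 2.57
eef_pos: [0.471, 0.2437, 0.2604]
ee_rot: [-3.142, -0.0, -0.15]
force: [-0.2, -0.5, 0.6]
width: 0.0875
gripper_force: 0.0
```

```bash
cat > w.py <<'E'
from h import *
import sys
tag=sys.argv[1]
C=cam('wrist'); s=arm.get_state(); print(s['t'],s['eef_pos'],s['ee_rot'],s['force'],s['width'])
im,d=arm.grab_frame('wrist'); cv2.imwrite(f'pics/w{tag}.png',im[...,::-1]); np.savez(f'w{tag}.npz',im=im,d=d,T=C[0])
for l in sys.argv[2:]: print(l,[(a,b.tolist()) for a,b in find(l,'wrist',C)])
E
python3 w.py 1 stylus stylus_tip stylus_butt rest rest_tip rest_butt
python3 -c "
from h import *
d=np.load('scene0.npz')['d'];P=cloud(d,cam('scene'))
m=(d>0)&(abs(P[...,2]-.3)<.05)&(P[...,0]>.5)&(P[...,0]<.95)&(P[...,1]<.1)&(P[...,1]>-.5)
print('column',P[m].min(0),P[m].max(0))"
```

```text
2.5667 [0.47096202 0.2437058  0.26038174] [-3.14156765e+00 -3.50841621e-06 -1.49749718e-01] [-0.22128337 -0.46020856  0.59110828] 0.08749978655734261
stylus [(0.77, [0.5483, 0.0743, 0.0009])]
stylus_tip [(0.63, [0.4499, 0.092, 0.0064])]
stylus_butt [(0.68, [0.6171, 0.0598, 0.0067])]
rest [(0.87, [0.5089, 0.2918, 0.0003])]
rest_tip [(0.96, [0.4287, 0.3005, 0.0197])]
rest_butt []
column [ 0.68160465 -0.23085802  0.25001766] [ 0.79786969 -0.16340822  0.34996984]
```

```bash
cat > fit.py <<'E'
from h import *
z=np.load('w1.npz'); im,d=z['im'],z['d']; C=(z['T'],)+cam('wrist')[1:]
P=cloud(d,C); hsv=cv2.cvtColor(im,cv2.COLOR_RGB2HSV)
m=(hsv[...,0]<20)&(hsv[...,1]>150)&(hsv[...,2]>80)&(d>0)&(P[...,2]<.04)&(P[...,1]<.2)
q=P[m]; print(m.sum(),np.percentile(q[:,2],[5,50,95]))
(c,wh,a)=cv2.minAreaRect((q[:,:2]*1e4).astype(np.float32)); print('orange',np.array(c)/1e4,np.array(wh)/1e4,a)
# rest base
m=(d>0)&(abs(P[...,2]-.008)<.004)&(abs(P[...,0]-.506)<.12)&(abs(P[...,1]-.291)<.07)&(hsv[...,1]<90)
m=cv2.morphologyEx(m.astype(np.uint8),cv2.MORPH_OPEN,np.ones((5,5)))>0
q=P[m];(c,wh,a)=cv2.minAreaRect((q[:,:2]*1e4).astype(np.float32)); print('base',np.array(c)/1e4,np.array(wh)/1e4,a,q.min(0),q.max(0))
for zz in (.05,.08,.1,.12):
  m=(d>0)&(abs(P[...,2]-zz)<.01)&(abs(P[...,1]-.291)<.07); print(zz,m.sum(),P[m].mean(0) if m.any() else '')
E
python3 fit.py
```

```text
534 [0.01348469 0.01492332 0.0164293 ]
orange [0.50117695 0.0682733 ] [0.23326794 0.03340362] 0.05917099118232727
base [0.50806953 0.29339792] [0.06995599 0.1697046 ] 85.19229125976562 [0.42155455 0.25216854 0.00400416] [0.59473121 0.33469867 0.01166214]
0.05 591 [0.47575766 0.29587866 0.05111394]
0.08 0 
0.1 548 [0.55888977 0.28993014 0.10458817]
0.12 611 [0.55023459 0.29134111 0.11733294]
```

View pics/w1.png

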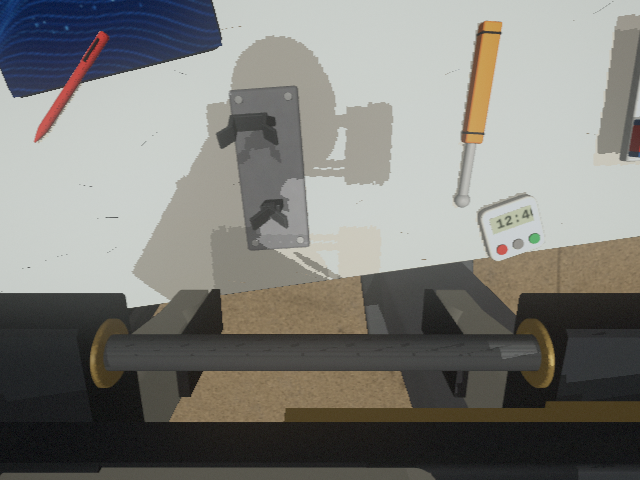

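The wrist picture shows the rest base at (230–310, 87–250), the stylus handle from (490,22) to (473,141) with its tip at (462,201), and the timer at (515,227). Next I'll fit the stylus and compute the grasp moves.

```bash
cat > fit2.py <<'E'
from h import *
z=np.load('w1.npz'); im,d=z['im'],z['d']; C=(z['T'],)+cam('wrist')[1:]
P=cloud(d,C); hsv=cv2.cvtColor(im,cv2.COLOR_RGB2HSV)
m=(hsv[...,0]<22)&(hsv[...,1]>130)&(d>0)&(P[...,2]<.04); m[:, :430]=0; m[150:]=0; m[:,510:]=0
q=P[m]; (c,wh,a)=cv2.minAreaRect((q[:,:2]*1e4).astype(np.float32)); print('handle',np.array(c)/1e4,np.array(wh)/1e4,a,np.median(q[:,2]))
m=np.zeros(d.shape,bool); m[195:208,456:468]=1; m&=(P[...,2]>.006); t=P[m]; tip=t.mean(0); print('tip',tip,t[:,2].max())
go_=[.55,.073]
c=np.array(c)/1e4; u=c-tip[:2]; L=np.linalg.norm(u); yaw=np.arctan2(u[1],u[0]); print('yaw',yaw,'L(116)',L)
u/=L; g=c-u*.016; print('grip',g, tip[:2]+u*.1)
f=go([g[0],g[1],.09],down(yaw)); go([g[0],g[1],.0155],down(yaw),f)
E
python3 fit2.py
```

```text
handle [0.56235371 0.07101899] [0.01808573 0.110978  ] 77.94090270996094 0.015018545235210345
tip [0.44996132 0.09731934 0.01563446] 0.43185634771324277
yaw -0.22986854922900696 L(116) 0.11542858719787631
grip [0.54677457 0.07466458] [0.54733095 0.07453438]
trans cm [10.1  15.85 17.04] rot deg [-0.01 -0.    4.88] rows>= 7.0
trans cm [ 0.   -0.    7.45] rot deg [0. 0. 0.] rows>= 2.0
```

>>> move_arm(
  rows=[
    {"translation":[2,3.1,1],"rot":[0,0,1],"hand":0},
    {"translation":[4,6.2,3],"rot":[0,0,2],"hand":0},
    {"translation":[6,9.3,6],"rot":[0,0,3],"hand":0},
    {"translation":[8,12.5,9],"rot":[0,0,4],"hand":0},
    {"translation":[10.1,15.85,12.5],"rot":[0,0,4.3],"hand":0},
    {"translation":[10.1,15.85,16],"rot":[0,0,4.3],"hand":0},
    {"translation":[10.1,15.85,19],"rot":[0,0,4.3],"hand":0},
    {"translation":[10.1,15.85,21],"rot":[0,0,4.3],"hand":0},
  ],
)

```text
t: 3.58
eef_pos: [0.5447, 0.072, 0.0459]
ee_rot: [3.139, 0.004, -0.223]
force: [-0.1, -0.7, -0.8]
width: 0.0877
gripper_force: 0.0
```

>>> move_arm(
  rows=[
    {"translation":[0,0,1],"rot":[0,0,0],"hand":0.4},
    {"translation":[0,0,1],"rot":[0,0,0],"hand":0.4},
    {"translation":[0,0,1],"rot":[0,0,0],"hand":0.4},
  ],
)

```text
t: 3.83
eef_pos: [0.5476, 0.0745, 0.0411]
ee_rot: [3.142, -0.001, -0.22]
force: [-0.5, -0.1, 1.3]
width: 0.0729
gripper_force: 0.0
```

```bash
python3 -c "
from h import *
s=arm.get_state(); print(s)
go([.547,.0745,.0155],down(-.22))"
```

```text
{'t': 3.8333, 'q': array([ 4.90017768e-01,  3.32893896e-01, -4.72033084e-01,  6.37299264e-04,
       -7.65487042e-01,  8.60468475e-01]), 'qd': array([ 0.00043065, -0.03076689,  0.01964719,  0.00464361, -0.00381947,
        0.00157601]), 'joint_efforts': array([-2.86919950e-01, -4.64170253e+01,  2.04668963e+01,  4.81984198e+00,
        1.58939632e-01, -2.73595142e-03]), 'eef_pos': array([0.5475529 , 0.07449412, 0.04106272]), 'ee_rot': array([ 3.14150697e+00, -5.77825891e-04, -2.19850622e-01]), 'force': array([-0.47894341, -0.11868176,  1.31441291]), 'moment': array([ 0.01512624, -0.04474342, -0.0291552 ]), 'gripper_force': 0.0, 'width': 0.07291256900667205}
trans cm [-0.06  0.01  2.56] rot deg [ 0.   -0.03  0.01] rows>= 1.0
```

>>> move_arm(
  rows=[
    {"translation":[0,0,1.2],"rot":[0,0,0],"hand":0.4},
    {"translation":[0,0,2.4],"rot":[0,0,0],"hand":0.4},
    {"translation":[0,0,2.45],"rot":[0,0,0],"hand":0.4},
    {"translation":[0,0,2.45],"rot":[0,0,0],"hand":1},
    {"translation":[0,0,2.45],"rot":[0,0,0],"hand":1},
    {"translation":[0,0,2.45],"rot":[0,0,0],"hand":1},
    {"translation":[0,0,2.45],"rot":[0,0,0],"hand":1},
    {"translation":[0,0,2.45],"rot":[0,0,0],"hand":1},
  ],
  squeeze=40,
)

```text
t: 4.5
eef_pos: [0.5473, 0.0739, 0.0166]
ee_rot: [-3.141, -0.001, -0.221]
force: [-0.9, 0.8, 0.6]
width: 0.0248
gripper_force: 0.0
```

>>> move_arm(
  rows=[
    {"translation":[0,0,0],"rot":[0,0,0],"hand":1},
    {"translation":[0,0,0],"rot":[0,0,0],"hand":1},
    {"translation":[0,0,0],"rot":[0,0,0],"hand":1},
    {"translation":[0,0,0],"rot":[0,0,0],"hand":1},
  ],
  squeeze=60,
)

```text
t: 4.83
eef_pos: [0.5469, 0.0736, 0.0158]
ee_rot: [3.141, 0.0, -0.221]
force: [-0.1, -0.2, -0.1]
width: 0.0015
gripper_force: 0.0
```

```bash
python3 w.py 2 stylus stylus_tip stylus_butt
python3 -c "
from h import *
for n in ['side','scene']:
    im,d=arm.grab_frame(n); C=cam(n); u,v=proj([.547,.0745,.01],C); u,v=int(u),int(v); print(u,v)
    cv2.imwrite(f'pics/{n}2.png',cv2.resize(im[max(v-70,0):v+70,max(u-70,0):u+70,::-1],(560,560),interpolation=2))
    for l in ['stylus','stylus_tip','stylus_butt']: print(find(l,n,C))"
```

```text
4.8333 [0.54691392 0.07364475 0.01581733] [ 3.14147805e+00  1.16353878e-04 -2.21388398e-01] [-0.13065315 -0.21924273 -0.07567573] 0.001506817705415095
stylus [(0.71, [0.5503, 0.075, 0.0034])]
stylus_tip []
stylus_butt [(0.69, [0.6181, 0.0586, 0.0056])]
329 260
[(0.63, array([ 0.5521,  0.0742, -0.    ]))]
[(0.65, array([0.4523, 0.0917, 0.0096])), (0.47, array([ 0.7494, -0.0035,  0.001 ]))]
[(0.76, array([0.6171, 0.059 , 0.0037]))]
330 278
[(0.73, array([ 0.5447,  0.0672, -0.002 ]))]
[(0.88, array([0.449 , 0.0921, 0.0079]))]
[(0.87, array([0.6173, 0.0577, 0.0072]))]
```

View pics/w2.png

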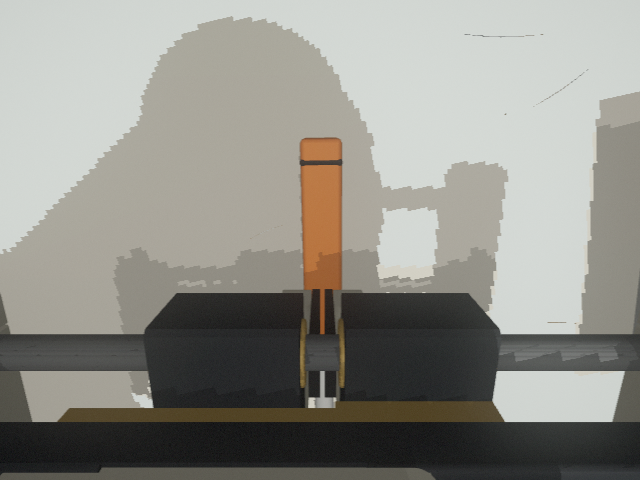

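View pics/side2.png

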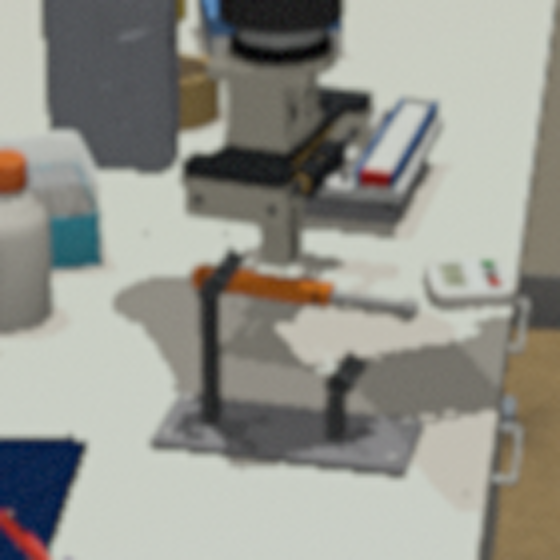

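```bash
python3 -c "
from h import *
z=np.load('w2.npz'); im,d=z['im'],z['d']; C=(z['T'],)+cam('wrist')[1:]
P=cloud(d,C)
for v in range(280,410,8): print(v,[(round(float(P[v,u,2]),3)) for u in (306,313,317,322,327,332,338)], im[v,322])
"
```

```text
280 [0.015, 0.015, 0.014, 0.016, 0.015, 0.014, 0.015] [155  95  49]
288 [0.015, 0.014, 0.016, 0.015, 0.014, 0.016, 0.015] [154  93  49]
296 [0.04, 0.037, 0.036, 0.015, 0.036, 0.038, 0.041] [153  92  48]
304 [0.048, 0.045, 0.043, 0.015, 0.046, 0.044, 0.049] [154  92  47]
312 [0.049, 0.052, 0.052, 0.015, 0.051, 0.05, 0.05] [152  89  45]
320 [0.06, 0.058, 0.058, 0.015, 0.058, 0.058, 0.107] [153  91  46]
328 [0.187, 0.063, 0.065, 0.015, 0.064, 0.063, 0.108] [151  89  42]
336 [0.108, 0.108, 0.11, 0.109, 0.108, 0.108, 0.109] [51 49 49]
344 [0.111, 0.111, 0.111, 0.111, 0.111, 0.11, 0.112] [65 64 64]
352 [0.111, 0.112, 0.112, 0.113, 0.112, 0.112, 0.113] [73 73 72]
360 [0.113, 0.113, 0.113, 0.112, 0.113, 0.113, 0.113] [75 77 75]
368 [0.113, 0.113, 0.187, 0.112, 0.112, 0.113, 0.112] [69 71 69]
376 [0.086, 0.076, 0.075, 0.012, 0.074, 0.076, 0.111] [167 168 163]
384 [0.087, 0.075, 0.076, 0.012, 0.074, 0.075, 0.111] [169 169 164]
392 [0.087, 0.076, 0.076, 0.012, 0.075, 0.075, 0.094] [167 167 162]
400 [0.087, -0.001, 0.01, 0.012, 0.012, 0.01, 0.095] [168 168 163]
408 [0.121, 0.121, 0.121, 0.121, 0.121, 0.121, 0.121] [87 73 48]
```

```bash
python3 -c "
from h import *
T=np.array(arm.camera_params('wrist')['tool_from_camera'])
for n in '12':
  z=np.load(f'w{n}.npz'); d=z['d']; C=(T,)+cam('wrist')[1:]
  P=cloud(d,C); m=(d>.02)&(d<.185)&(P[...,2]<.03)
  q=P[m]; o=np.argsort(-q[:,2])[:400:40]; print(q[o].round(4))
  k=q[q[:,2]>-.05]; print(len(k), k.min(0),k.max(0))
  for u in (205,215,322-10,332):
    print(u,[(v,P[v,u].round(3).tolist()) for v in range(286,380,12)])
"
```

```text
[[-0.0073 -0.0443 -0.0124]
 [ 0.0026 -0.0442 -0.0138]
 [ 0.0094  0.045  -0.0144]
 [ 0.0018 -0.0439 -0.0151]
 [-0.0026  0.0438 -0.0158]
 [ 0.0047 -0.0442 -0.0164]
 [ 0.0086 -0.0438 -0.0168]
 [ 0.0093 -0.047  -0.0173]
 [-0.0016 -0.0439 -0.0178]
 [ 0.0056  0.0439 -0.0182]]
4981 [-0.00974241 -0.06256674 -0.04999366] [ 0.01216999  0.06215055 -0.01240022]
205 [(286, [-0.104, -0.137, 0.262]), (298, [0.01, -0.047, -0.023]), (310, [0.01, -0.044, -0.035]), (322, [0.006, -0.044, -0.036]), (334, [0.031, -0.026, -0.091]), (346, [0.031, -0.025, -0.096]), (358, [0.029, -0.025, -0.097]), (370, [0.025, -0.026, -0.095])]
215 [(286, [-0.103, -0.125, 0.261]), (298, [0.009, -0.044, -0.021]), (310, [0.004, -0.044, -0.023]), (322, [-0.001, -0.044, -0.024]), (334, [0.032, -0.024, -0.091]), (346, [0.03, -0.023, -0.094]), (358, [0.029, -0.023, -0.097]), (370, [0.025, -0.023, -0.096])]
312 [(286, [-0.456, -0.034, 1.109]), (298, [-0.502, -0.035, 1.111]), (310, [-0.549, -0.035, 1.113]), (322, [-0.595, -0.035, 1.111]), (334, [0.031, -0.002, -0.091]), (346, [0.031, -0.002, -0.095]), (358, [0.029, -0.002, -0.097]),
[... 959 characters left out ...]
]), (310, [0.039, -0.023, -0.094]), (322, [0.039, -0.021, -0.099]), (334, [0.038, -0.021, -0.102]), (346, [0.036, -0.021, -0.103]), (358, [0.033, -0.021, -0.104]), (370, [0.03, -0.021, -0.104])]
312 [(286, [0.005, -0.005, 0.0]), (298, [0.009, -0.004, -0.022]), (310, [0.01, -0.004, -0.034]), (322, [0.009, -0.004, -0.043]), (334, [0.032, -0.002, -0.092]), (346, [0.031, -0.002, -0.095]), (358, [0.028, -0.002, -0.096]), (370, [0.026, -0.002, -0.097])]
332 [(286, [0.005, 0.005, 0.001]), (298, [0.01, 0.004, -0.023]), (310, [0.01, 0.004, -0.035]), (322, [0.01, 0.004, -0.044]), (334, [0.032, 0.002, -0.093]), (346, [0.031, 0.002, -0.096]), (358, [0.029, 0.002, -0.097]), (370, [0.025, 0.002, -0.095])]
```

Depth from the wrist camera puts the fingertips about 12 mm behind the reported TCP, not 14 mm ahead of it. The fingers therefore closed just above the handle and missed. I'll open and go about 26 mm deeper, watching the force.

>>> move_arm(
  rows=[
    {"translation":[0,0,-0.3],"rot":[0,0,0],"hand":0.4},
    {"translation":[0,0,-0.3],"rot":[0,0,0],"hand":0.4},
    {"translation":[0,0,-0.3],"rot":[0,0,0],"hand":0.4},
    {"translation":[0,0,-0.3],"rot":[0,0,0],"hand":0.4},
    {"translation":[0,0,-0.3],"rot":[0,0,0],"hand":0.4},
    {"translation":[0,0,-0.3],"rot":[0,0,0],"hand":0.4},
  ],
)

```text
t: 5.93
eef_pos: [0.5469, 0.0737, 0.0188]
ee_rot: [3.142, 0.0, -0.221]
force: [0.8, 0.4, -0.4]
width: 0.0349
gripper_force: 0.0
```

>>> move_arm(
  rows=[
    {"translation":[0,0,0.5],"rot":[0,0,0],"hand":0.4},
    {"translation":[0,0,1],"rot":[0,0,0],"hand":0.4},
    {"translation":[0,0,1.5],"rot":[0,0,0],"hand":0.4},
    {"translation":[0,0,1.9],"rot":[0,0,0],"hand":0.4},
    {"translation":[0,0,2.2],"rot":[0,0,0],"hand":0.4},
    {"translation":[0,0,2.4],"rot":[0,0,0],"hand":0.4},
    {"translation":[0,0,2.4],"rot":[0,0,0],"hand":0.4},
  ],
)

```text
t: 6.52
eef_pos: [0.5466, 0.0735, -0.0058]
ee_rot: [3.141, 0.001, -0.221]
force: [-0.5, -0.7, 0.2]
width: 0.0529
gripper_force: 0.0
```

>>> move_arm(
  rows=[
    {"translation":[0,0,0.15],"rot":[0,0,0],"hand":0.4},
    {"translation":[0,0,0.3],"rot":[0,0,0],"hand":0.4},
    {"translation":[0,0,0.35],"rot":[0,0,0],"hand":0.4},
  ],
)

```text
t: 6.77
eef_pos: [0.547, 0.0737, -0.0087]
ee_rot: [-3.141, -0.0, -0.221]
force: [0.1, -0.7, 0.6]
width: 0.0528
gripper_force: 0.0
```

>>> move_arm(
  rows=[
    {"translation":[0,0,0],"rot":[0,0,0],"hand":1},
    {"translation":[0,0,0],"rot":[0,0,0],"hand":1},
    {"translation":[0,0,0],"rot":[0,0,0],"hand":1},
    {"translation":[0,0,0],"rot":[0,0,0],"hand":1},
    {"translation":[0,0,0],"rot":[0,0,0],"hand":1},
    {"translation":[0,0,0],"rot":[0,0,0],"hand":1},
  ],
  squeeze=40,
)

```text
t: 7.27
eef_pos: [0.547, 0.0737, -0.0086]
ee_rot: [-3.141, -0.0, -0.221]
force: [-0.5, -0.6, 0.7]
width: 0.0183
gripper_force: 0.3
```

>>> move_arm(
  rows=[
    {"translation":[0,0,0],"rot":[0,0,0],"hand":1},
    {"translation":[0,0,0],"rot":[0,0,0],"hand":1},
    {"translation":[0,0,0],"rot":[0,0,0],"hand":1},
    {"translation":[0,0,-1],"rot":[0,0,0],"hand":1},
    {"translation":[0,0,-3],"rot":[0,0,0],"hand":1},
    {"translation":[0,0,-6],"rot":[0,0,0],"hand":1},
    {"translation":[0,0,-9],"rot":[0,0,0],"hand":1},
    {"translation":[0,0,-12],"rot":[0,0,0],"hand":1},
  ],
  squeeze=60,
)

```text
t: 7.93
eef_pos: [0.5465, 0.0735, 0.1132]
ee_rot: [3.141, 0.0, -0.221]
force: [0.6, -0.1, -1.6]
width: 0.0175
gripper_force: 60.0
```

>>> move_arm(
  rows=[
    {"translation":[0,0,-6],"rot":[0,0,0],"hand":1},
    {"translation":[0,0,-6],"rot":[0,0,0],"hand":1},
    {"translation":[0,0,-6],"rot":[0,0,0],"hand":1},
  ],
)

```text
t: 8.18
eef_pos: [0.5497, 0.0745, 0.1777]
ee_rot: [-3.137, -0.008, -0.221]
force: [-0.3, 0.1, -0.2]
width: 0.0175
gripper_force: 60.0
```

```bash
python3 w.py 3 stylus_butt
cat > g3.py <<'E'
from h import *
T=np.array(arm.camera_params('wrist')['tool_from_camera'])
z=np.load('w3.npz'); im,d=z['im'],z['d']; C=(T,)+cam('wrist')[1:]
P=cloud(d,C); hsv=cv2.cvtColor(im,cv2.COLOR_RGB2HSV)
m=(hsv[...,0]<22)&(hsv[...,1]>130)&(d>0)&(abs(P[...,2]+.025)<.025)&(abs(P[...,1])<.03)
q=P[m]; print(m.sum(),'x',np.percentile(q[:,0],[1,99,99.8]),'y',np.percentile(q[:,1],[1,50,99]),'ztop',np.median(q[:,2]),np.polyfit(q[:,0],q[:,2],1),np.polyfit(q[:,0],q[:,1],1))
a=.084; Rt=down(-a,.611)
def axis(p): return np.array(p)+.0166*Rt.apply([0,0,1])
base=np.array([.508,.2934,.079])
seat=axis(base); ux=Rt.apply([1,0,0]); uz=Rt.apply([0,0,1]); print(ux,uz,'seat',seat)
f=go(seat-.075*uz+.004*ux,Rt); go(seat+.004*ux,Rt,f)
E
python3 g3.py
```

```text
8.1833 [0.5496546  0.07452787 0.17769846] [-3.13663399 -0.00793853 -0.22055714] [-0.25152731  0.13040547 -0.18152554] 0.017509666003607004
stylus_butt [(0.79, [0.6218, 0.0599, 0.1969])]
9451 x [-0.03780809  0.07107114  0.07172086] y [-0.00863705 -0.00028932  0.00843671] ztop -0.023632777835621815 [ 0.00096387 -0.02363855] [-5.73045761e-03  2.76657987e-05]
[ 0.81618674 -0.0687214   0.57368682] [ 0.57166404 -0.04813304 -0.81907474] seat [0.51748962 0.29260099 0.06540336]
trans cm [-11.63 -20.14   4.38] rot deg [ 2.31 34.86 -7.66] rows>= 6.0
trans cm [-0.   0.   7.5] rot deg [0. 0. 0.] rows>= 2.0
```

Run:
```python
from h import *
s=arm.get_state()
cmd=(np.array([.547,.0737,.1714]),down(-.2212))
Rt=down(-.084,.611);ux=Rt.apply([1,0,0]); uz=Rt.apply([0,0,1])
seat=np.array([.508,.2934,.079])+.016*uz
f=go(seat-.075*uz+.004*ux,Rt,cmd); go(seat+.004*ux,Rt,f); print(f[0])
```

```text
trans cm [-11.65 -20.16   4.18] rot deg [ 2.4  34.95 -7.61] rows>= 6.0
trans cm [-0.   0.   7.5] rot deg [0. 0. 0.] rows>= 2.0
[0.47753657 0.29596496 0.12962016]
```

>>> move_arm(
  rows=[
    {"translation":[-2,-2.5,0],"rot":[0.3,5,-1],"hand":1},
    {"translation":[-4,-5,0],"rot":[0.7,10,-2.2],"hand":1},
    {"translation":[-6,-8,0],"rot":[1,15,-3.3],"hand":1},
    {"translation":[-8,-11,0],"rot":[1.4,20,-4.4],"hand":1},
    {"translation":[-10,-14,0.5],"rot":[1.7,25,-5.5],"hand":1},
    {"translation":[-11.65,-17,1.5],"rot":[2.1,30,-6.6],"hand":1},
    {"translation":[-11.65,-19.5,3],"rot":[2.4,34.95,-7.6],"hand":1},
    {"translation":[-11.65,-20.16,4.18],"rot":[2.4,34.95,-7.6],"hand":1},
  ],
)

```text
t: 8.95
eef_pos: [0.4928, 0.2697, 0.1622]
ee_rot: [3.124, -0.577, -0.09]
force: [3.1, 0.9, 0.5]
width: 0.0175
gripper_force: 60.0
```

>>> move_arm(
  rows=[
    {"translation":[0,0,0],"rot":[0,0,0],"hand":1},
    {"translation":[0,0,0],"rot":[0,0,0],"hand":1},
    {"translation":[0,0,0],"rot":[0,0,0],"hand":1},
    {"translation":[0,0,0],"rot":[0,0,0],"hand":1},
  ],
)

```text
t: 9.28
eef_pos: [0.4952, 0.269, 0.1629]
ee_rot: [3.124, -0.574, -0.094]
force: [0.6, 0.6, -0.9]
width: 0.0173
gripper_force: 60.0
```

```bash
python3 w.py 4 rest rest_tip
python3 - <<'E'
from h import *
z=np.load('w4.npz'); im,d=z['im'],z['d']; C=(z['T'],)+cam('wrist')[1:]
P=cloud(d,C); s=arm.get_state(); R0=R.from_matrix(rot(s['ee_rot']))
a=-.084; c,sn=np.cos(a),np.sin(a)
Q=P-np.array([.508,.2934,0]); X=Q[...,0]*c+Q[...,1]*sn; Y=-Q[...,0]*sn+Q[...,1]*c
m=(d>0)&(X>.02)&(X<.09)&(abs(Y)<.03)&(P[...,2]>.07)&(P[...,2]<.15)
T4=(P[m]-s['eef_pos'])@R0.as_matrix()
k=T4[:,2]>.03; print('U',k.sum(),'restY',Y[m][k].min(),Y[m][k].max(),'toolY',T4[k][:,1].min(),T4[k][:,1].max())
m=(d>0)&(abs(P[...,2]-.008)<.003)&(abs(X)<.1)&(abs(Y)<.05)&(im.max(2)<170)
print('base',m.sum(),Y[m].min(),Y[m].max())
Rt=down(-.084,.611);ux=Rt.apply([1,0,0]); uz=Rt.apply([0,0,1])
seat=np.array([.508,.2934,.079])+.016*uz
go(seat+.004*ux,Rt)
E
```

```text
9.2833 [0.49522815 0.2690481  0.16287173] [ 3.12402823 -0.57416227 -0.09395555] [ 0.56643224  0.64933695 -0.87855328] 0.017344162292478434
rest []
rest_tip [(0.56, [0.4272, 0.3036, 0.0184]), (0.38, [0.748, -0.0038, 0.0014])]
U 1523 restY -0.011709152273833422 0.02270985054354172 toolY -0.048973240367432946 -0.014815406653725731
base 2505 -0.017743614732002602 0.034062482066114536
trans cm [-3.29 -2.65  9.2 ] rot deg [ 1.26  2.05 -0.47] rows>= 3.0
```

View pics/w4.png

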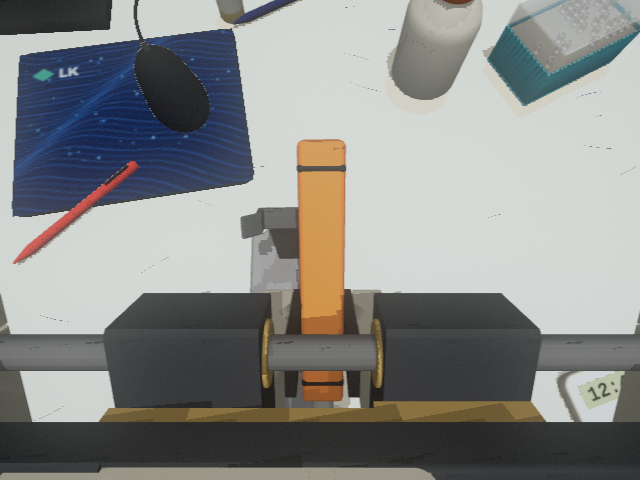

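The handle is well gripped, at (322,270), with the rest's U to its left at (270,225). The arm stopped short of the approach pose, so I'll finish the approach and then check.

>>> move_arm(
  rows=[
    {"translation":[-1.5,-1.2,0.8],"rot":[0.6,1,-0.2],"hand":1},
    {"translation":[-3.29,-2.65,1.7],"rot":[1.26,2.05,-0.47],"hand":1},
    {"translation":[-3.29,-2.65,1.7],"rot":[1.26,2.05,-0.47],"hand":1},
    {"translation":[-3.29,-2.65,1.7],"rot":[1.26,2.05,-0.47],"hand":1},
    {"translation":[-3.29,-2.65,1.7],"rot":[1.26,2.05,-0.47],"hand":1},
    {"translation":[-3.29,-2.65,1.7],"rot":[1.26,2.05,-0.47],"hand":1},
  ],
)

```text
t: 9.93
eef_pos: [0.4867, 0.3084, 0.1431]
ee_rot: [3.127, -0.595, -0.084]
force: [-0.7, -0.2, -1.9]
width: 0.0173
gripper_force: 60.0
```

```bash
python3 w.py 5
python3 - <<'E'
from h import *
z=np.load('w5.npz'); im,d=z['im'],z['d']; C=(z['T'],)+cam('wrist')[1:]
P=cloud(d,C); s=arm.get_state(); R0=R.from_matrix(rot(s['ee_rot']))
t=(P-s['eef_pos'])@R0.as_matrix()
m=(d>0)&(t[...,2]>.03)&(t[...,2]<.075)&(abs(t[...,1])<.05)&(t[...,0]>.02)&(t[...,0]<.09)&(P[...,2]>.07)
q=t[m]; print(m.sum())
for lo in np.arange(.03,.075,.006):
  k=q[(q[:,2]>lo)&(q[:,2]<lo+.006)]
  if len(k)>5: print(round(lo,3),len(k),k[:,0].min().round(4),k[:,0].max().round(4),'yneg',k[k[:,1]<0][:,1].round(4).min() if (k[:,1]<0).any() else '', 'ypos',k[:,1].max().round(4))
Rt=down(-.084,.611);ux=Rt.apply([1,0,0]); uz=Rt.apply([0,0,1])
seat=np.array([.508,.2934,.079])+.016*uz
go(seat+.004*ux,Rt)
E
```

```text
9.9333 [0.48666603 0.30841496 0.14312473] [ 3.12668236 -0.59529114 -0.08393502] [-0.71303679 -0.21821064 -1.90660306] 0.017304557577634053
907
0.048 124 0.0308 0.0442 yneg  ypos 0.0351
0.054 286 0.0302 0.0444 yneg  ypos 0.0353
0.06 138 0.0307 0.0445 yneg  ypos 0.028
0.066 31 0.0316 0.0446 yneg  ypos 0.0269
0.072 328 0.0311 0.0445 yneg  ypos 0.0266
trans cm [-1.31  1.2   8.19] rot deg [0.84 0.89 0.01] rows>= 3.0
```

>>> move_arm(
  rows=[
    {"translation":[-0.7,0.6,0.4],"rot":[0.4,0.5,0],"hand":1},
    {"translation":[-1.3,1.2,0.7],"rot":[0.84,0.89,0],"hand":1},
    {"translation":[-1.3,1.2,0.7],"rot":[0.84,0.89,0],"hand":1},
    {"translation":[-1.3,1.2,0.7],"rot":[0.84,0.89,0],"hand":1},
    {"translation":[-1.3,1.2,0.7],"rot":[0.84,0.89,0],"hand":1},
    {"translation":[-1.3,1.2,0.7],"rot":[0.84,0.89,0],"hand":1},
  ],
)

```text
t: 10.48
eef_pos: [0.4856, 0.3089, 0.1422]
ee_rot: [3.125, -0.594, -0.083]
force: [0.5, 0.5, -1.1]
width: 0.0171
gripper_force: 60.0
```

```bash
cat > seat.py <<'E'
from h import *
Rt=down(-.084,.611);ux=Rt.apply([1,0,0]); uz=Rt.apply([0,0,1])
seat=np.array([.508,.2934,.079])+.016*uz
go(seat+.004*ux,Rt); s=arm.get_state(); print(s['force'],np.abs(s['qd']).max())
E
python3 seat.py
```

```text
trans cm [-1.15  1.23  8.17] rot deg [0.91 0.96 0.06] rows>= 3.0
[ 0.54396132  0.52693627 -1.11241396] 0.001838317664580112
```

```bash
python3 -c "
from h import *
s=arm.get_state()
for k in ('q','qd','joint_efforts','force','moment'): print(k,s[k].round(3))"
```

```text
q [ 1.038  0.085 -1.016  1.247 -0.57  -0.673]
qd [ 0.001  0.002  0.002  0.     0.    -0.001]
joint_efforts [-3.0000e-03 -2.8748e+01  2.1651e+01  1.9710e+00 -1.3650e+00 -2.0000e-02]
force [ 0.544  0.527 -1.112]
moment [0.169 2.042 0.009]
```

Joint 3 is at its limit (-1.02): with the tool tilted outward over the rest, the wrist comes too close to the base. I'll lay the stylus back on the bench and regrasp it with the tool tilted inward, so that the tool is nearly vertical when the stylus is seated.

Run:
```python
from h import *
f=go([.53,.11,.12],down(-.1)); go([.53,.11,-.0075],down(-.1),f)
```

```text
trans cm [ 3.79 19.37  5.56] rot deg [  0.63 -34.05   0.67] rows>= 5.0
trans cm [ 0.   -0.   12.75] rot deg [0. 0. 0.] rows>= 4.0
```

>>> move_arm(
  rows=[
    {"translation":[0.5,3,0],"rot":[0,-5,0],"hand":1},
    {"translation":[1,6,0],"rot":[0,-10,0],"hand":1},
    {"translation":[1.5,9,0.5],"rot":[0,-15,0],"hand":1},
    {"translation":[2,12,1.5],"rot":[0.2,-20,0.2],"hand":1},
    {"translation":[2.5,15,2.5],"rot":[0.4,-25,0.4],"hand":1},
    {"translation":[3,18,4],"rot":[0.6,-30,0.6],"hand":1},
    {"translation":[3.8,19.4,5.5],"rot":[0.63,-34,0.67],"hand":1},
    {"translation":[3.8,19.4,5.5],"rot":[0.63,-34,0.67],"hand":1},
  ],
)

```text
t: 11.15
eef_pos: [0.5269, 0.1176, 0.1245]
ee_rot: [3.127, -0.065, -0.101]
force: [0.5, 0.2, -0.1]
width: 0.0174
gripper_force: 60.0
```

>>> move_arm(
  rows=[
    {"translation":[0,0,0],"rot":[0,0,0],"hand":1},
    {"translation":[0,0,0],"rot":[0,0,0],"hand":1},
    {"translation":[0,0,0],"rot":[0,0,0],"hand":1},
  ],
)

```text
t: 11.4
eef_pos: [0.5271, 0.1162, 0.1233]
ee_rot: [3.122, -0.067, -0.107]
force: [-0.0, -0.6, -1.5]
width: 0.017
gripper_force: 60.0
```

Run:
```python
from h import *
s=arm.get_state(); print(s['q'],s['qd'],s['eef_pos'],s['ee_rot'],s['moment'])
go([.53,.11,-.0075],down(-.1))
```

```text
[ 0.62569735  0.18079728 -0.48881875  0.07799769 -0.86595809  0.78839838] [ 0.04064316 -0.02270549 -0.02192283  0.0046984   0.00201519 -0.00108353] [0.52710607 0.11622805 0.12327686] [ 3.1219558  -0.06699944 -0.1065384 ] [0.08970092 0.23649098 0.00768087]
trans cm [-0.52  0.33 13.08] rot deg [ 1.14 -3.83 -0.41] rows>= 4.0
```

>>> move_arm(
  rows=[
    {"translation":[-0.2,0.1,2],"rot":[0.5,-2,-0.2],"hand":1},
    {"translation":[-0.5,0.3,5],"rot":[1.14,-3.8,-0.4],"hand":1},
    {"translation":[-0.5,0.3,8],"rot":[1.14,-3.8,-0.4],"hand":1},
    {"translation":[-0.5,0.3,10.5],"rot":[1.14,-3.8,-0.4],"hand":1},
    {"translation":[-0.5,0.3,10.5],"rot":[1.14,-3.8,-0.4],"hand":1},
    {"translation":[-0.5,0.3,10.5],"rot":[1.14,-3.8,-0.4],"hand":1},
    {"translation":[-0.5,0.3,10.5],"rot":[1.14,-3.8,-0.4],"hand":1},
    {"translation":[-0.5,0.3,10.5],"rot":[1.14,-3.8,-0.4],"hand":1},
  ],
)

```text
t: 12.07
eef_pos: [0.5295, 0.1132, 0.0208]
ee_rot: [-3.139, -0.004, -0.096]
force: [0.1, 0.0, -1.5]
width: 0.0173
gripper_force: 60.0
```

Run:
```python
from h import *
s=arm.get_state(); print(abs(s['qd']).max(),s['moment'])
go([.53,.11,-.0075],down(-.1))
```

```text
0.007846790592081106 [-0.00630353 -0.04021308 -0.01521131]
trans cm [0.07 0.32 2.83] rot deg [-0.15 -0.21  0.22] rows>= 1.0
```

>>> move_arm(
  rows=[
    {"translation":[0,0,1],"rot":[0,0,0],"hand":1},
    {"translation":[0,0,2],"rot":[0,0,0],"hand":1},
    {"translation":[0,0,2.6],"rot":[0,0,0],"hand":1},
    {"translation":[0,0,2.75],"rot":[0,0,0],"hand":1},
    {"translation":[0,0,2.75],"rot":[0,0,0],"hand":1},
    {"translation":[0,0,2.75],"rot":[0,0,0],"hand":0.4},
    {"translation":[0,0,2.75],"rot":[0,0,0],"hand":0.4},
    {"translation":[0,0,2.75],"rot":[0,0,0],"hand":0.4},
  ],
)

```text
t: 12.73
eef_pos: [0.5286, 0.1118, -0.0091]
ee_rot: [-3.141, -0.001, -0.098]
force: [-0.6, 0.2, 0.1]
width: 0.032
gripper_force: 0.0
```

>>> move_arm(
  rows=[
    {"translation":[0,0,0],"rot":[0,0,0],"hand":0.4},
    {"translation":[0,0,-2],"rot":[0,0,0],"hand":0.4},
    {"translation":[0,0,-4],"rot":[0,0,0],"hand":0.4},
    {"translation":[0,0,-4],"rot":[0,0,0],"hand":0.4},
    {"translation":[0,0,-4],"rot":[0,0,0],"hand":0.4},
  ],
)

```text
t: 13.15
eef_pos: [0.5295, 0.1123, 0.0322]
ee_rot: [-3.139, -0.003, -0.098]
force: [-0.2, 0.9, -0.7]
width: 0.0523
gripper_force: 0.0
```

```bash
python3 w.py 6 stylus stylus_butt
python3 - <<'E'
from h import *
z=np.load('w6.npz'); im,d=z['im'],z['d']; C=(z['T'],)+cam('wrist')[1:]
P=cloud(d,C); hsv=cv2.cvtColor(im,cv2.COLOR_RGB2HSV)
m=(hsv[...,0]<22)&(hsv[...,1]>130)&(d>0)&(P[...,2]<.03)&(abs(P[...,1]-.11)<.05)&(P[...,0]<.66)
q=P[m]; (c,wh,a)=cv2.minAreaRect((q[:,:2]*1e4).astype(np.float32)); print('handle',np.array(c)/1e4,np.array(wh)/1e4,a,np.median(q[:,2]),q.max(0))
E
```

```text
13.15 [0.52946563 0.11231391 0.03220125] [-3.13894937e+00 -2.90940653e-03 -9.78959938e-02] [-0.19473362  0.93251154 -0.73773295] 0.05234901023051959
stylus [(0.65, [0.53, 0.1149, 0.0018])]
stylus_butt [(0.68, [0.6012, 0.107, 0.0092])]
handle [0.54984097 0.10985005] [0.01748434 0.10000167] 84.6756820678711 0.015090756942206462 [0.6002442  0.12292094 0.01743964]
```

Run:
```python
from h import *
Rt=down(-.098,-.45); uz=Rt.apply([0,0,1]); print(uz)
g=np.array([.5285,.112,.008])+.0145*uz
cmd=(np.array([.529,.112,.0325]),down(-.098))
f=go(g-.035*uz,Rt,cmd); go(g,Rt,f); print(f[0],g)
```

```text
[-0.4328785   0.04255842 -0.9004471 ]
trans cm [0.84 0.   0.6 ] rot deg [  0.   -25.78  -0.  ] rows>= 4.0
trans cm [-0.   0.   3.5] rot deg [0. 0. 0.] rows>= 1.0
[0.53737401 0.11112755 0.02645917] [ 0.52222326  0.1126171  -0.00505648]
```

>>> move_arm(
  rows=[
    {"translation":[0.3,0,-1],"rot":[0,-5,0],"hand":0.4},
    {"translation":[0.5,0,-1],"rot":[0,-10,0],"hand":0.4},
    {"translation":[0.84,0,-1],"rot":[0,-15,0],"hand":0.4},
    {"translation":[0.84,0,-0.5],"rot":[0,-20,0],"hand":0.4},
    {"translation":[0.84,0,0],"rot":[0,-25.8,0],"hand":0.4},
    {"translation":[0.84,0,0.6],"rot":[0,-25.8,0],"hand":0.4},
    {"translation":[0.84,0,0.6],"rot":[0,-25.8,0],"hand":0.4},
    {"translation":[0.84,0,0.6],"rot":[0,-25.8,0],"hand":0.4},
  ],
)

```text
t: 13.97
eef_pos: [0.5361, 0.1105, 0.0237]
ee_rot: [3.141, 0.451, -0.099]
force: [-0.3, 0.2, 0.5]
width: 0.0529
gripper_force: 0.0
```

Run:
```python
from h import *
Rt=down(-.098,-.45); uz=Rt.apply([0,0,1])
g=np.array([.5285,.112,.008])+.0145*uz
s=arm.get_state(); print(abs(s['qd']).max(),s['q'])
go(g,Rt)
```

```text
0.05302776628497509 [ 0.39831734  0.61033578 -0.04492616 -0.21543679 -1.32378804  1.17021048]
trans cm [-0.01 -0.07  3.2 ] rot deg [ 0.02  0.05 -0.03] rows>= 1.0
```

>>> move_arm(
  rows=[
    {"translation":[0,-0.05,1.5],"rot":[0,0,0],"hand":0.4},
    {"translation":[0,-0.05,2.6],"rot":[0,0,0],"hand":0.4},
    {"translation":[0,-0.05,3.1],"rot":[0,0,0],"hand":0.4},
    {"translation":[0,-0.05,3.3],"rot":[0,0,0],"hand":0.4},
    {"translation":[0,-0.05,3.3],"rot":[0,0,0],"hand":0.4},
  ],
)

```text
t: 14.38
eef_pos: [0.5223, 0.1132, -0.004]
ee_rot: [-3.14, 0.449, -0.097]
force: [0.9, -0.8, 0.6]
width: 0.0523
gripper_force: 0.0
```

>>> move_arm(
  rows=[
    {"translation":[0,0,0],"rot":[0,0,0],"hand":1},
    {"translation":[0,0,0],"rot":[0,0,0],"hand":1},
    {"translation":[0,0,0],"rot":[0,0,0],"hand":1},
    {"translation":[0,0,0],"rot":[0,0,0],"hand":1},
    {"translation":[0,0,0],"rot":[0,0,0],"hand":1},
    {"translation":[0,0,0],"rot":[0,0,0],"hand":1},
    {"translation":[0,0,0],"rot":[0,0,0],"hand":1},
  ],
  squeeze=60,
)

```text
t: 14.97
eef_pos: [0.5228, 0.1129, -0.0044]
ee_rot: [-3.14, 0.449, -0.097]
force: [0.2, -0.9, 0.5]
width: 0.0171
gripper_force: 60.0
```

```bash
cat > k.py <<'E'
from h import *
import pickle
s=arm.get_state(); p=s['eef_pos']; R0=R.from_matrix(rot(s['ee_rot']))
S=R.from_euler('z',-.098); gp=np.array([.5285,.112,.008])
rp=R0.inv().apply(gp-p); rR=R0.inv()*S
print('grip in tool mm',rp*1000)
Sr=R.from_euler('z',-.084)*R.from_euler('y',-.611); ux=Sr.apply([1,0,0]); un=Sr.apply([0,0,1])
seat=np.array([.508,.2934,.079])
Rt=Sr*rR.inv(); pickle.dump((rp,rR.as_quat()),open('hold.pkl','wb'))
tcp=lambda q: q-Rt.apply(rp)
f=go(p+[0,0,.16],R0)
f=go(tcp(seat+.003*ux+.06*un),Rt,f); g=go(tcp(seat+.003*ux),Rt,f)
print(f[0],Rt.as_euler('xyz'))
E
python3 k.py
```

```text
grip in tool mm [ -0.24773414   0.33556665 -13.66367822]
trans cm [ -6.95  -0.02 -14.41] rot deg [0. 0. 0.] rows>= 4.0
trans cm [ -3.87 -17.81   6.23] rot deg [-0.14 35.01 -0.84] rows>= 5.0
trans cm [2.61 0.01 5.4 ] rot deg [0. 0. 0.] rows>= 2.0
[0.47861178 0.29622311 0.11641997] [-3.14083055 -0.16158588 -0.08339858]
```

>>> move_arm(
  rows=[
    {"translation":[-1.4,0,-2.9],"rot":[0,0,0],"hand":1},
    {"translation":[-2.8,0,-5.8],"rot":[0,0,0],"hand":1},
    {"translation":[-4.2,0,-8.7],"rot":[0,0,0],"hand":1},
    {"translation":[-5.6,0,-11.6],"rot":[0,0,0],"hand":1},
    {"translation":[-6.95,0,-14.4],"rot":[0,0,0],"hand":1},
    {"translation":[-6.95,0,-14.4],"rot":[0,0,0],"hand":1},
    {"translation":[-6.95,0,-14.4],"rot":[0,0,0],"hand":1},
  ],
)

```text
t: 15.55
eef_pos: [0.5238, 0.1132, 0.1573]
ee_rot: [-3.138, 0.445, -0.096]
force: [-0.3, -0.1, -2.0]
width: 0.0172
gripper_force: 60.0
```

>>> move_arm(
  rows=[
    {"translation":[0,-2.5,0],"rot":[0,5,0],"hand":1},
    {"translation":[0,-5,0],"rot":[0,10,0],"hand":1},
    {"translation":[-1,-7.5,0],"rot":[0,15,0],"hand":1},
    {"translation":[-2,-10,0],"rot":[0,20,0],"hand":1},
    {"translation":[-3,-13,1],"rot":[0,25,0],"hand":1},
    {"translation":[-3.5,-16,2],"rot":[0,30,-0.5],"hand":1},
    {"translation":[-3.87,-17.8,4],"rot":[0,35,-0.84],"hand":1},
    {"translation":[-3.87,-17.8,4],"rot":[0,35,-0.84],"hand":1},
  ],
)

```text
t: 16.22
eef_pos: [0.4796, 0.2924, 0.1291]
ee_rot: [3.135, -0.158, -0.079]
force: [-1.1, -2.9, -4.6]
width: 0.0173
gripper_force: 60.0
```

>>> move_arm(
  rows=[
    {"translation":[0,0,0],"rot":[0,0,0],"hand":1},
    {"translation":[0,0,0],"rot":[0,0,0],"hand":1},
    {"translation":[0,0,0],"rot":[0,0,0],"hand":1},
  ],
)

```text
t: 16.47
eef_pos: [0.4892, 0.2956, 0.1368]
ee_rot: [-3.137, -0.162, -0.085]
force: [0.6, -0.6, -0.7]
width: 0.017
gripper_force: 60.0
```

```bash
cat > k2.py <<'E'
from h import *
import pickle,sys
h=float(sys.argv[1]); sl=float(sys.argv[2]) if len(sys.argv)>2 else .003
rp,q=pickle.load(open('hold.pkl','rb')); rR=R.from_quat(q)
Sr=R.from_euler('z',-.084)*R.from_euler('y',-.611); ux=Sr.apply([1,0,0]); un=Sr.apply([0,0,1])
seat=np.array([.508,.2934,.079]); Rt=Sr*rR.inv(); tcp=lambda q: q-Rt.apply(rp)
s=arm.get_state(); print(s['eef_pos'],s['q'].round(3),abs(s['qd']).max(),s['force'])
S=R.from_matrix(rot(s['ee_rot']))*rR; gp=s['eef_pos']+R.from_matrix(rot(s['ee_rot'])).apply(rp)
print('grip err along/lat/normal mm',Sr.inv().apply(gp-seat)*1000)
f=go(tcp(seat+sl*ux+h*un),Rt); go(tcp(seat+sl*ux),Rt,f)
E
python3 k2.py .06
```

```text
[0.48917656 0.29558131 0.13683025] [ 0.982  0.175 -0.516  0.194 -0.807  0.375] 0.020479715819507468 [ 0.63625963 -0.63640655 -0.70609593]
grip err along/lat/normal mm [23.37523096  0.20427784 70.64625758]
trans cm [-1.37  0.03  1.84] rot deg [-0.18  0.   -0.09] rows>= 1.0
trans cm [2.61 0.01 5.4 ] rot deg [0. 0. 0.] rows>= 2.0
```

>>> move_arm(
  rows=[
    {"translation":[-1,0,1.2],"rot":[-0.1,0,0],"hand":1},
    {"translation":[-1.37,0.03,1.84],"rot":[-0.18,0,0],"hand":1},
    {"translation":[-0.9,0.03,2.8],"rot":[-0.18,0,0],"hand":1},
    {"translation":[-0.4,0.03,3.8],"rot":[-0.18,0,0],"hand":1},
    {"translation":[0.1,0.03,4.8],"rot":[-0.18,0,0],"hand":1},
    {"translation":[0.6,0.03,5.9],"rot":[-0.18,0,0],"hand":1},
    {"translation":[0.6,0.03,5.9],"rot":[-0.18,0,0],"hand":1},
    {"translation":[0.6,0.03,5.9],"rot":[-0.18,0,0],"hand":1},
  ],
)

```text
t: 17.13
eef_pos: [0.5038, 0.2929, 0.078]
ee_rot: [3.14, -0.16, -0.085]
force: [-0.1, 0.4, -0.9]
width: 0.0173
gripper_force: 60.0
```

```bash
python3 k2.py .0
```

```text
[0.50379517 0.29285532 0.07801537] [ 0.953  0.262 -0.572  0.225 -0.669  0.36 ] 0.026049905965170005 [-0.1112706  0.4135053 -0.865938 ]
grip err along/lat/normal mm [ 1.76851878 -1.20378516 13.97936845]
trans cm [ 0.72 -0.13  1.2 ] rot deg [ 0.16  0.07 -0.09] rows>= 1.0
trans cm [0. 0. 0.] rot deg [0. 0. 0.] rows>= 0.0
```

>>> move_arm(
  rows=[
    {"translation":[0.25,-0.1,0.3],"rot":[0,0,0],"hand":1},
    {"translation":[0.4,-0.1,0.6],"rot":[0,0,0],"hand":1},
    {"translation":[0.6,-0.1,0.9],"rot":[0,0,0],"hand":1},
    {"translation":[0.7,-0.1,1.1],"rot":[0,0,0],"hand":1},
    {"translation":[0.7,-0.1,1.1],"rot":[0,0,0],"hand":1},
    {"translation":[0.7,-0.1,1.1],"rot":[0,0,0],"hand":1},
  ],
)

```text
t: 17.63
eef_pos: [0.5122, 0.294, 0.0694]
ee_rot: [-3.142, -0.161, -0.084]
force: [0.6, 0.8, -0.8]
width: 0.0168
gripper_force: 60.0
```

```bash
python3 k2.py .0
```

```text
[0.51216332 0.29395954 0.06942141] [ 0.941  0.283 -0.568  0.23  -0.648  0.368] 0.004334430018081325 [ 0.59617561  0.7702113  -0.84572319]
grip err along/lat/normal mm [3.5793164  0.57057755 2.21494307]
trans cm [0.04 0.06 0.22] rot deg [ 0.05  0.01 -0.04] rows>= 1.0
trans cm [0. 0. 0.] rot deg [0. 0. 0.] rows>= 0.0
```

>>> move_arm(
  rows=[
    {"translation":[0,0,0.1],"rot":[0,0,0],"hand":1},
    {"translation":[-0.05,0,0.2],"rot":[0,0,0],"hand":1},
    {"translation":[-0.05,0,0.2],"rot":[0,0,0],"hand":1},
  ],
)

```text
t: 17.88
eef_pos: [0.5119, 0.2938, 0.0674]
ee_rot: [3.141, -0.161, -0.084]
force: [-1.1, -0.3, 0.7]
width: 0.0173
gripper_force: 60.0
```

>>> move_arm(
  rows=[
    {"translation":[0,0,0],"rot":[0,0,0],"hand":0.4},
    {"translation":[0,0,0],"rot":[0,0,0],"hand":0.4},
    {"translation":[0,0,0],"rot":[0,0,0],"hand":0.4},
    {"translation":[0,0,0],"rot":[0,0,0],"hand":0.4},
    {"translation":[0,0,0],"rot":[0,0,0],"hand":0.4},
  ],
)

```text
t: 18.3
eef_pos: [0.5121, 0.2941, 0.0675]
ee_rot: [-3.141, -0.162, -0.084]
force: [-0.7, -0.1, -0.3]
width: 0.0448
gripper_force: 0.0
```

>>> move_arm(
  rows=[
    {"translation":[0,0,-2],"rot":[0,0,0],"hand":0.4},
    {"translation":[0,0,-4],"rot":[0,0,0],"hand":0.4},
    {"translation":[0,0,-4],"rot":[0,0,0],"hand":0.4},
    {"translation":[0,0,-4],"rot":[0,0,0],"hand":0.4},
  ],
)

```text
t: 18.63
eef_pos: [0.5061, 0.2953, 0.1081]
ee_rot: [-3.139, -0.163, -0.084]
force: [-0.2, -0.6, -0.3]
width: 0.0528
gripper_force: 0.0
```

```bash
python3 w.py 7 stylus stylus_butt rest_butt
python3 - <<'E'
from h import *
im,d=arm.grab_frame('side'); C=cam('side')
for l in ['stylus_tip','stylus_butt']: print(l,find(l,'side',C))
u,v=map(int,proj([.508,.293,.06],C)); cv2.imwrite('pics/side7.png',cv2.resize(im[v-60:v+60,u-60:u+60,::-1],(480,480),interpolation=2))
a=R.from_euler('z',-.084); b=np.array([.508,.2934,0])
print('want tip',b+a.apply([-.082,0,.022]),'butt',b+a.apply([.059,0,.121]))
E
```

```text
18.6333 [0.50606959 0.29531658 0.10810077] [-3.13913167 -0.16291175 -0.08417848] [-0.24294485 -0.62691612 -0.30914755] 0.052763826611835055
stylus [(0.8, [0.516, 0.2911, 0.0762]), (0.7, [0.5638, 0.288, 0.1217])]
stylus_butt [(0.86, [0.5691, 0.2913, 0.1195])]
rest_butt [(0.81, [0.5637, 0.2878, 0.1226])]
stylus_tip [(0.73, array([0.4271, 0.2987, 0.0197]))]
stylus_butt [(0.64, array([0.5655, 0.2886, 0.1182]))]
want tip [0.42628913 0.3002799  0.022     ] butt [0.56679197 0.28844983 0.121     ]
```

View pics/side7.png

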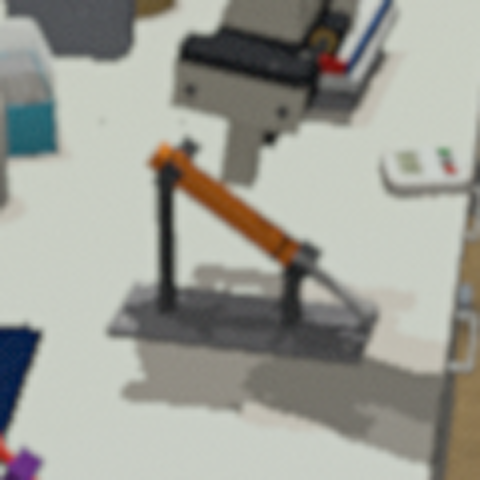

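The stylus is seated: the side crop shows the handle in the U at (175,170) and the shank in the V at (305,255). Next is the vertical regrasp, 10 mm toward the tip.

Run:
```python
from h import *
Sr=R.from_euler('z',-.084)*R.from_euler('y',-.611); ux=Sr.apply([1,0,0])
gp=np.array([.508,.2934,.079])-.010*ux; Rt=down(-.084)
tcp=gp-[0,0,.028]; print(gp,tcp)
f=go(tcp+[0,0,.06],Rt); go(tcp,Rt,f)
```

```text
[0.49983813 0.29408721 0.07326313] [0.49983813 0.29408721 0.04526313]
trans cm [-0.57  0.06  0.  ] rot deg [ 0.05 -9.22 -0.01] rows>= 2.0
trans cm [ 0. -0.  6.] rot deg [0. 0. 0.] rows>= 2.0
```

>>> move_arm(
  rows=[
    {"translation":[-0.3,0,-0.5],"rot":[0,-4,0],"hand":0.4},
    {"translation":[-0.57,0.06,0],"rot":[0,-9.2,0],"hand":0.4},
    {"translation":[-0.57,0.06,0],"rot":[0,-9.2,0],"hand":0.4},
    {"translation":[-0.57,0.06,0],"rot":[0,-9.2,0],"hand":0.4},
    {"translation":[-0.57,0.06,0],"rot":[0,-9.2,0],"hand":0.4},
  ],
)

```text
t: 19.4
eef_pos: [0.5001, 0.2937, 0.1052]
ee_rot: [3.14, -0.001, -0.085]
force: [-0.6, 0.3, -0.7]
width: 0.0524
gripper_force: 0.0
```

Run:
```python
from h import *
s=arm.get_state(); print(s['q'].round(3))
go([.4998,.2941,.0453],down(-.084))
```

```text
[ 0.869  0.296 -0.345  0.002 -0.93   0.615]
trans cm [-0.04 -0.04  5.99] rot deg [ 0.07 -0.08 -0.06] rows>= 2.0
```

>>> move_arm(
  rows=[
    {"translation":[0,0,2],"rot":[0,0,0],"hand":0.4},
    {"translation":[0,0,4],"rot":[0,0,0],"hand":0.4},
    {"translation":[0,0,5.5],"rot":[0,0,0],"hand":0.4},
    {"translation":[0,0,6],"rot":[0,0,0],"hand":0.4},
    {"translation":[0,0,6],"rot":[0,0,0],"hand":0.4},
  ],
)

```text
t: 19.82
eef_pos: [0.4988, 0.2934, 0.0447]
ee_rot: [3.139, 0.0, -0.083]
force: [0.8, -0.1, -0.3]
width: 0.0523
gripper_force: 0.0
```

>>> move_arm(
  rows=[
    {"translation":[0,0,0],"rot":[0,0,0],"hand":1},
    {"translation":[0,0,0],"rot":[0,0,0],"hand":1},
    {"translation":[0,0,0],"rot":[0,0,0],"hand":1},
    {"translation":[0,0,0],"rot":[0,0,0],"hand":1},
    {"translation":[0,0,0],"rot":[0,0,0],"hand":1},
    {"translation":[0,0,0],"rot":[0,0,0],"hand":1},
    {"translation":[0,0,0],"rot":[0,0,0],"hand":1},
  ],
  squeeze=60,
)

```text
t: 20.4
eef_pos: [0.5001, 0.2942, 0.0463]
ee_rot: [3.141, -0.001, -0.084]
force: [-1.0, -1.2, 2.8]
width: 0.0176
gripper_force: 59.9
```

```bash
cat > k3.py <<'E'
from h import *
import pickle
s=arm.get_state(); p=s['eef_pos']; R0=R.from_matrix(rot(s['ee_rot']))
S=R.from_euler('z',-.084)*R.from_euler('y',-.611); b=np.array([.508,.2934,.079])
rp=R0.inv().apply(b-p); rR=R0.inv()*S; pickle.dump((rp,rR.as_quat(),p,R0.as_quat()),open('hold2.pkl','wb'))
tip=b+S.apply([-.1,0,0]); print('tip in tool mm',R0.inv().apply(tip-p)*1000,'force',s['force'],s['moment'])
E
python3 k3.py
```

```text
tip in tool mm [-74.01251435   0.10298613  24.62497999] force [-1.0132183  -1.20554312  2.83422547] [-0.59774193  0.30172137  0.06741447]
```

>>> move_arm(
  rows=[
    {"translation":[-0.6,0,-0.8],"rot":[0,0,0],"hand":1},
    {"translation":[-1.4,0,-2],"rot":[0,0,0],"hand":1},
    {"translation":[-2.2,0,-3.2],"rot":[0,0,0],"hand":1},
    {"translation":[-3,0,-4.3],"rot":[0,0,0],"hand":1},
    {"translation":[-3,0,-7.5],"rot":[0,0,0],"hand":1},
    {"translation":[-3,0,-11],"rot":[0,0,0],"hand":1},
    {"translation":[-3,0,-13.5],"rot":[0,0,0],"hand":1},
    {"translation":[-3,0,-13.5],"rot":[0,0,0],"hand":1},
  ],
)

```text
t: 21.07
eef_pos: [0.4717, 0.2992, 0.1881]
ee_rot: [-3.134, -0.008, -0.083]
force: [1.4, 0.9, -1.3]
width: 0.017
gripper_force: 59.9
```

>>> move_arm(
  rows=[
    {"translation":[1.5,3.5,0],"rot":[0,0,0],"hand":1},
    {"translation":[3,7,0],"rot":[0,0,0],"hand":1},
    {"translation":[4.5,10.5,0],"rot":[0,0,0],"hand":1},
    {"translation":[6,14,0],"rot":[0,0,0],"hand":1},
    {"translation":[7.5,17.5,0],"rot":[0,0,0],"hand":1},
    {"translation":[9,21,0],"rot":[0,0,0],"hand":1},
    {"translation":[10.5,24.5,0],"rot":[0,0,0],"hand":1},
    {"translation":[12,28,0],"rot":[0,0,0],"hand":1},
  ],
)

```text
t: 21.73
eef_pos: [0.5657, 0.0065, 0.182]
ee_rot: [-3.141, -0.002, -0.083]
force: [0.4, 0.6, -1.4]
width: 0.0179
gripper_force: 59.9
```

>>> move_arm(
  rows=[
    {"translation":[0,3.5,0],"rot":[0,0,0],"hand":1},
    {"translation":[0,7,0],"rot":[0,0,0],"hand":1},
    {"translation":[0,7,0],"rot":[0,0,0],"hand":1},
    {"translation":[0,7,0],"rot":[0,0,0],"hand":1},
    {"translation":[0,7,0],"rot":[0,0,0],"hand":1},
  ],
)

```text
t: 22.15
eef_pos: [0.5599, -0.0617, 0.1815]
ee_rot: [-3.141, -0.002, -0.085]
force: [0.6, -0.1, -0.6]
width: 0.0175
gripper_force: 59.9
```

```bash
python3 w.py 8 jig seam_start seam_end stylus_butt tile_0 tile_7
```

```text
22.15 [ 0.55986046 -0.06171559  0.18154442] [-3.14103022e+00 -1.53150377e-03 -8.46601282e-02] [ 0.62687243 -0.06458204 -0.62788395] 0.01749943575935654
jig [(0.98, [0.5217, -0.1485, -0.0026])]
seam_start []
seam_end [(0.88, [0.4763, -0.2135, 0.0509])]
stylus_butt [(0.63, [0.628, -0.0686, 0.2575])]Traceback (most recent call last):
  File "w.py", line 6, in <module>
    for l in sys.argv[2:]: print(l,[(a,b.tolist()) for a,b in find(l,'wrist',C)])
                                                              ~~~~^^^^^^^^^^^^^
  File "h.py", line 28, in find
    return [(round(r['p'],2),np.round(C[0][:3,:3]@np.array(r['point'])+C[0][:3,3],4)) for r in getattr(arm,fn)(label,n)]
                                                                                               ~~~~~~~~~~~~~~~^^^^^^^^^
ValueError: it knows: bottle, jig, rest, rest_butt, rest_tip, seam_end, seam_start, stylus, stylus_butt, stylus_tip, tape, timer, tip_box
```

View pics/w8.png

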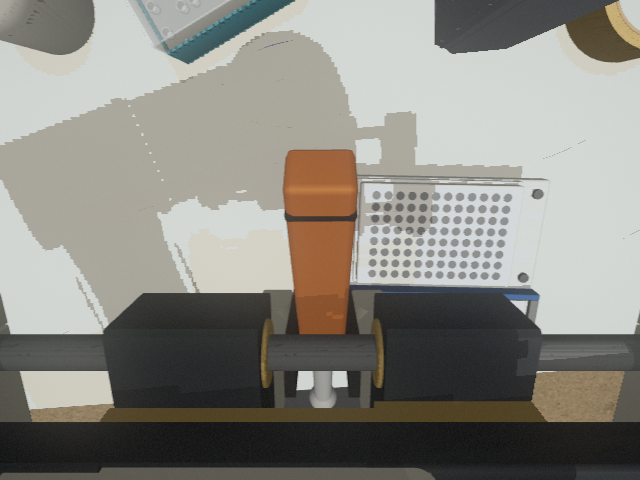

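The wrist picture shows the deck and well plate at (355–545, 178–290), the blue rail's edge at v≈294, and the ball tip at (322,398). I'll fit the plate plane to get the slope and the rail for x and yaw.

```bash
cat > jf.py <<'E'
from h import *
z=np.load('w8.npz'); im,d=z['im'],z['d']; C=(z['T'],)+cam('wrist')[1:]
P=cloud(d,C); hsv=cv2.cvtColor(im,cv2.COLOR_RGB2HSV)
a=-.082; J=R.from_euler('z',a); o=np.array([.5225,-.1485,0])
Q=(P-o)@J.as_matrix()
def plane(m,n):
    q=Q[m]
    for _ in range(3):
        A=np.c_[q[:,:2],np.ones(len(q))]; c,*_=np.linalg.lstsq(A,q[:,2],rcond=None); r=q[:,2]-A@c; q=q[abs(r)<2.5*r.std()+1e-4]
    print(n,len(q),c,r.std(),q.min(0),q.max(0))
m=np.zeros(d.shape,bool); m[190:278,370:515]=1; m&=(d>0)&(Q[...,2]>.04)
plane(m,'plate')
# deck strip beyond plate (+x) and at grey end
m=np.zeros(d.shape,bool); m[180:285,528:545]=1; m&=(d>0)&(Q[...,2]>.02); plane(m,'deck')
b=(hsv[...,0]>100)&(hsv[...,0]<130)&(hsv[...,1]>120)&(d>0)&(Q[...,2]>.03)&(Q[...,2]<.08)&(abs(Q[...,1])<.12)&(abs(Q[...,0]+.04)<.04)
q=Q[b]; print('blue',len(q),q.min(0),q.max(0))
for y in np.arange(-.1,.0,.02):
    k=q[(q[:,1]>y)&(q[:,1]<y+.02)]
    if len(k): print(round(y,2),len(k),k[:,0].min(),k[:,0].max(),np.median(k[:,2]))
# scene/side checks of the rails
for n in ('scene','side'):
    z=np.load(n+'0.npz'); im,d=z['im'],z['d']; P=cloud(d,cam(n)); q=(P-o)@J.as_matrix(); hsv=cv2.cvtColor(im,cv2.COLOR_RGB2HSV)
    for nm,h in (('blue',(hsv[...,0]>100)&(hsv[...,0]<125)),('red',(hsv[...,0]<8)|(hsv[...,0]>172))):
        b=h&(hsv[...,1]>110)&(d>0)&(q[...,2]>.045)&(q[...,2]<.075)&(abs(q[...,1])<.1)&(abs(q[...,0]+.042)<.035)
        k=q[b]; print(n,nm,len(k),k[:,:].min(0).round(4),k.max(0).round(4), np.polyfit(k[:,1],k[:,0],1),np.polyfit(k[:,1],k[:,2],1))
    w=(hsv[...,1]<50)&(im.max(2)>120)&(d>0)&(q[...,2]>.045)&(q[...,2]<.07)
    s=w&(abs(q[...,1])<.078)&(abs(q[...,0]+.042)<.010); k=q[s]; print(n,'tiles',len(k),np.polyfit(k[:,1],k[:,2],1))
    s=w&(abs(q[...,1])<.05)&(q[...,0]>-.01)&(q[...,0]<.05); k=q[s]; print(n,'plate',len(k),np.polyfit(k[:,1],k[:,2],1))
E
python3 jf.py
```

```text
plate 12470 [-0.00099307 -0.00999437  0.05548955] 0.000680188659351409 [-0.00992671 -0.06085959  0.05322894] [0.06090497 0.05342015 0.05774657]
deck 1168 [-0.00217819  0.0324182   0.04471147] 0.0007251227674033051 [-0.02164063 -0.08804804  0.03994826] [ 0.06634173 -0.07074386  0.04385493]
blue 125 [-0.02913994 -0.08533172  0.05341192] [-0.02198341  0.04013047  0.05754642]
-0.1 8 -0.02913994250582116 -0.0250278236841194 0.0558189151487547
-0.08 83 -0.028308611876676656 -0.02434872819010745 0.0559703815293221
-0.06 2 -0.025660493844462496 -0.024592504083220914 0.05620652430203285
scene blue 209 [-0.0587 -0.089   0.0452] [-0.0231  0.0846  0.0603] [ 0.01594477 -0.04821546] [-0.00401337  0.05355688]
scene red 18 [-0.0484  0.0796  0.0511] [-0.0288  0.088   0.0583] [-0.1180874  -0.02811862] [-0.17646123  0.06994167]
scene tiles 285 [-0.00935864  0.05554542]
scene plate 492 [-0.01157215  0.05708065]
side blue 7 [-0.058  -0.0425  0.0506] [-0.0534  0.0679  0.056 ] [ 0.03052017 -0.05639362] [-0.02573127  0.05433584]
side red 18 [-0.0465  0.0826  0.0451] [-0.0267  0.0965  0.0542] [-0.0791182  -0.02943029] [0.07707545 0.04202276]
side tiles 94 [-0.01477784  0.05394366]
side plate 189 [-0.01289316  0.0554636 ]
```

Run:
```python
from h import *
T=np.array(arm.camera_params('wrist')['tool_from_camera']); C=(T,)+cam('wrist')[1:]
z=np.load('w8.npz'); d=z['d']; P=cloud(d,C)
print('expected ball px',proj([-.074,.0001,.0246],C))
for v in range(372,410,4): print(v,[P[v,u].round(4).tolist() for u in (310,316,322,328,334)])
im=z['im']; hsv=cv2.cvtColor(im,cv2.COLOR_RGB2HSV)
m=(hsv[...,0]<22)&(hsv[...,1]>130)&(d>0)&(P[...,2]<0.0)&(abs(P[...,1])<.02)&(P[...,0]>.0); q=P[m]
print(np.percentile(q,[1,99],axis=0))
k=(q[:,2]<-.03); print(np.polyfit(q[k][:,0],q[k][:,2],1), np.polyfit(q[:,0],q[:,1],1))
# target
J=R.from_euler('z',-.081); c=np.array([.4815,-.1448,0])
st=c+J.apply([0,.07,0]); print('start',st)
tip=np.array([-.074,.0001,.0246]); Rt=down(-.084)
for h in (.020,.004): go(st+[0,0,.0543+.008+h]-Rt.apply(tip),Rt)
```

```text
expected ball px (np.float64(321.9995186794225), np.float64(396.2897717190317))
372 [[-0.1663, -0.0122, 0.1832], [-0.0366, -0.0028, -0.0063], [-0.0357, 0.0001, -0.0075], [-0.0373, 0.003, -0.0052], [-0.1658, 0.0125, 0.1825]]
376 [[-0.1707, -0.0122, 0.1827], [-0.0408, -0.0029, -0.0034], [-0.0399, 0.0001, -0.0047], [-0.0422, 0.0031, -0.0014], [-0.1704, 0.0125, 0.1822]]
380 [[-0.1756, -0.0123, 0.1828], [-0.0455, -0.0029, -0.0], [-0.0439, 0.0001, -0.0023], [-0.0453, 0.0031, -0.0002], [-0.1754, 0.0126, 0.1826]]
384 [[-0.1794, -0.0123, 0.1814], [-0.0514, -0.003, 0.0048], [-0.0492, 0.0001, 0.0019], [-0.0513, 0.0032, 0.0048], [-0.1803, 0.0126, 0.1827]]
388 [[-0.1843, -0.0123, 0.1815], [-0.056, -0.0031, 0.0078], [-0.0532, 0.0001, 0.004], [-0.0564, 0.0033, 0.0084], [-0.4514, 0.0255, 0.5429]]
392 [[-0.0705, -0.0068, 0.0238], [-0.0616, -0.0032, 0.0121], [-0.0591, 0.0001, 0.0087], [-0.0612, 0.0033, 0.0114], [-0.0703, 0.007, 0.0236]]
396 [[-0.0719, -0.0068, 0.0221], [-0.0665, -0.0032, 0.0151], [-0.0638, 0.0001, 0.0115], [-0.067, 0.0034, 0.0158], [-0.0714, 0.007, 0.0215]]
400 [[-0.074, -0.0068, 0.0213], [-0.0711, -0.0033, 0.0176], [-0.07, 0.0001, 0.0163], [-0.0717, 0.0035, 0.0184], [-0.0737, 0.007, 0.0209]]
404 [[-0.4544, -0.0236, 0.4965], [-0.0743, -0.0033, 0.0182], [-0.0732, 0.0001, 0.017], [-0.0735, 0.0035, 0.0173], [-0.4508, 0.024, 0.492]]
408 [[0.0226, -0.0023, -0.1048], [0.0227, -0.0011, -0.1049], [0.0219, 0.0001, -0.104], [0.0233, 0.0012, -0.1057], [0.0221, 0.0025, -0.1042]]
[[ 0.00326474 -0.01811275 -0.10877149]
 [ 0.07033058  0.01855774 -0.03827041]]
[-0.13880721 -0.06662705] [-0.01532261  0.00054982]
start [ 0.4871638  -0.07502951  0.        ]
trans cm [0.22 2.02 7.42] rot deg [-0.01 -0.06  0.09] rows>= 2.0
trans cm [0.22 2.02 9.02] rot deg [-0.01 -0.06  0.09] rows>= 3.0
```

>>> move_arm(
  rows=[
    {"translation":[0.1,1,2.5],"rot":[0,0,0],"hand":1},
    {"translation":[0.2,2.05,5],"rot":[0,0,0],"hand":1},
    {"translation":[0.22,2.05,6.5],"rot":[0,0,0],"hand":1},
    {"translation":[0.22,2.05,7.5],"rot":[0,0,0],"hand":1},
    {"translation":[0.22,2.05,8.2],"rot":[0,0,0],"hand":1},
    {"translation":[0.22,2.05,8.4],"rot":[0,0,0],"hand":1},
    {"translation":[0.22,2.05,8.4],"rot":[0,0,0],"hand":1},
    {"translation":[0.22,2.05,8.4],"rot":[0,0,0],"hand":1},
  ],
)

```text
t: 23.07
eef_pos: [0.5615, -0.0822, 0.0978]
ee_rot: [-3.141, -0.002, -0.083]
force: [-0.5, -0.4, -1.2]
width: 0.0176
gripper_force: 59.9
```

```bash
cat > tp.py <<'E'
from h import *
s=arm.get_state(); R0=R.from_matrix(rot(s['ee_rot']))
t=s['eef_pos']+R0.apply([-.074,.0001,.0246]); J=R.from_euler('z',-.081)
q=J.inv().apply(t-[.4815,-.1448,0]); print('tip in seam frame mm: x %.1f y %.1f  ball bottom z %.2f, above raised %.2f'%(q[0]*1e3,q[1]*1e3,(t[2]-.008)*1e3,(t[2]-.008-(.055-.0101*q[1]))*1e3))
print('rot',s['ee_rot'],'F',s['force'].round(2),'M',s['moment'].round(2),'grip',s['gripper_force'],s['width'],s['t'])
E
python3 tp.py
```

```text
tip in seam frame mm: x 0.7 y 69.0  ball bottom z 65.08, above raised 10.78
rot [-3.14142600e+00 -2.17007040e-03 -8.32963101e-02] F [-0.49 -0.36 -1.23] M [-0.05 -0.05  0.01] grip 59.945762157440186 0.017579518970974355 23.0667
```

Run:
```python
from h import *
F=[]
for i in range(6):
    im,d=arm.grab_frame('side' if i%2 else 'scene'); F.append(np.r_[arm.get_state()['force'],arm.get_state()['eef_pos'][2]*1000])
print(np.round(F,2), np.mean(F,0))
C=cam('side'); im,_=arm.grab_frame('side'); u,v=map(int,proj([.485,-.09,.06],C)); cv2.imwrite('pics/s9.png',cv2.resize(im[v-35:v+35,u-45:u+45,::-1],(720,560),interpolation=2))
```

```text
[[ 7.400e-01  5.000e-01 -1.830e+00  9.802e+01]
 [ 3.600e-01  1.190e+00 -1.740e+00  9.801e+01]
 [ 5.000e-01 -2.200e-01 -1.270e+00  9.793e+01]
 [ 2.600e-01  2.400e-01 -1.290e+00  9.782e+01]
 [-5.700e-01  7.000e-01 -6.600e-01  9.766e+01]
 [-5.000e-02 -3.300e-01 -9.600e-01  9.750e+01]] [ 0.20625738  0.34667337 -1.29045789 97.82386496]
```

>>> move_arm(
  rows=[
    {"translation":[0,0,0.3],"rot":[0,0,0],"hand":1},
    {"translation":[0,0,0.6],"rot":[0,0,0],"hand":1},
    {"translation":[0,0,0.8],"rot":[0,0,0],"hand":1},
    {"translation":[0,0,0.8],"rot":[0,0,0],"hand":1},
    {"translation":[0,0,0.8],"rot":[0,0,0],"hand":1},
  ],
)

```text
t: 23.83
eef_pos: [0.5606, -0.0826, 0.0887]
ee_rot: [3.141, -0.0, -0.084]
force: [0.5, 0.5, -0.4]
width: 0.0177
gripper_force: 59.9
```

>>> move_arm(
  rows=[
    {"translation":[0,0,0.05],"rot":[0,0,0],"hand":1},
    {"translation":[0,0,0.1],"rot":[0,0,0],"hand":1},
    {"translation":[0,0,0.1],"rot":[0,0,0],"hand":1},
  ],
)

```text
t: 24.08
eef_pos: [0.5607, -0.0825, 0.0879]
ee_rot: [-3.141, -0.001, -0.084]
force: [-0.2, 0.2, -0.2]
width: 0.0176
gripper_force: 59.9
```

>>> move_arm(
  rows=[
    {"translation":[0,0,0.05],"rot":[0,0,0],"hand":1},
    {"translation":[0,0,0.1],"rot":[0,0,0],"hand":1},
    {"translation":[0,0,0.1],"rot":[0,0,0],"hand":1},
  ],
)

```text
t: 24.33
eef_pos: [0.5607, -0.0825, 0.0869]
ee_rot: [-3.142, -0.001, -0.084]
force: [0.2, -0.3, -0.7]
width: 0.0175
gripper_force: 59.9
```

```bash
python3 tp.py
```

```text
tip in seam frame mm: x -0.1 y 68.6  ball bottom z 54.26, above raised -0.05
rot [-3.14150041e+00 -8.34789469e-04 -8.40435588e-02] F [ 0.22 -0.32 -0.75] M [-0.02 -0.02  0.03] grip 59.94577467441559 0.017545668592441638 24.3333
```

>>> move_arm(
  rows=[
    {"translation":[0,0,0.05],"rot":[0,0,0],"hand":1},
    {"translation":[0,0,0.1],"rot":[0,0,0],"hand":1},
    {"translation":[0,0,0.1],"rot":[0,0,0],"hand":1},
  ],
)

```text
t: 24.58
eef_pos: [0.5609, -0.0825, 0.0861]
ee_rot: [-3.142, -0.001, -0.084]
force: [-0.0, -0.6, -0.4]
width: 0.0176
gripper_force: 59.9
```

>>> move_arm(
  rows=[
    {"translation":[0,0,0.05],"rot":[0,0,0],"hand":1},
    {"translation":[0,0,0.1],"rot":[0,0,0],"hand":1},
    {"translation":[0,0,0.1],"rot":[0,0,0],"hand":1},
  ],
)

```text
t: 24.83
eef_pos: [0.5609, -0.0825, 0.085]
ee_rot: [-3.142, -0.001, -0.084]
force: [0.6, -0.3, 0.0]
width: 0.017
gripper_force: 59.9
```

```bash
python3 tp.py
```

```text
tip in seam frame mm: x 0.1 y 68.6  ball bottom z 52.31, above raised -2.00
rot [-3.14151283e+00 -1.06393222e-03 -8.40244712e-02] F [ 0.6  -0.28  0.01] M [-0.05 -0.04  0.04] grip 59.94595527648926 0.01702102810196482 24.8333
```

>>> move_arm(
  rows=[
    {"translation":[0,0,0.03],"rot":[0,0,0],"hand":1},
    {"translation":[0,0,0.05],"rot":[0,0,0],"hand":1},
    {"translation":[0,0,0.05],"rot":[0,0,0],"hand":1},
  ],
)

```text
t: 25.08
eef_pos: [0.5609, -0.0825, 0.0845]
ee_rot: [-3.142, -0.001, -0.084]
force: [0.4, -0.5, -0.1]
width: 0.0175
gripper_force: 59.9
```

>>> move_arm(
  rows=[
    {"translation":[0,0,0.03],"rot":[0,0,0],"hand":1},
    {"translation":[0,0,0.05],"rot":[0,0,0],"hand":1},
    {"translation":[0,0,0.05],"rot":[0,0,0],"hand":1},
  ],
)

```text
t: 25.33
eef_pos: [0.5608, -0.0825, 0.084]
ee_rot: [-3.141, -0.001, -0.084]
force: [1.3, 0.5, 0.7]
width: 0.0177
gripper_force: 59.9
```

```bash
python3 tp.py
```

```text
tip in seam frame mm: x 0.1 y 68.6  ball bottom z 51.30, above raised -3.01
rot [-3.14147153e+00 -1.06047222e-03 -8.40261132e-02] F [1.3  0.47 0.69] M [-0.03 -0.09 -0.01] grip 59.945712089538574 0.017693346449705792 25.3333
```

>>> move_arm(
  rows=[
    {"translation":[0,0,0.03],"rot":[0,0,0],"hand":1},
    {"translation":[0,0,0.05],"rot":[0,0,0],"hand":1},
    {"translation":[0,0,0.05],"rot":[0,0,0],"hand":1},
  ],
)

```text
t: 25.58
eef_pos: [0.5608, -0.0825, 0.0835]
ee_rot: [-3.142, -0.001, -0.084]
force: [0.1, -1.2, 0.6]
width: 0.017
gripper_force: 59.9
```

```bash
python3 tp.py
```

```text
tip in seam frame mm: x 0.0 y 68.6  ball bottom z 50.79, above raised -3.52
rot [-3.14150530e+00 -9.52482854e-04 -8.40420556e-02] F [ 0.14 -1.15  0.56] M [-0.09 -0.14  0.02] grip 59.945619106292725 0.016997789459238664 25.5833
```

>>> move_arm(
  rows=[
    {"translation":[0,0,0.03],"rot":[0,0,0],"hand":1},
    {"translation":[0,0,0.05],"rot":[0,0,0],"hand":1},
    {"translation":[0,0,0.05],"rot":[0,0,0],"hand":1},
  ],
)

```text
t: 25.83
eef_pos: [0.5609, -0.0825, 0.0831]
ee_rot: [-3.141, -0.001, -0.084]
force: [1.4, -0.6, 0.8]
width: 0.0178
gripper_force: 59.9
```

```bash
python3 tp.py
```

```text
tip in seam frame mm: x 0.1 y 68.6  ball bottom z 50.41, above raised -3.90
rot [-3.14149902e+00 -1.15315046e-03 -8.39895222e-02] F [ 1.37 -0.61  0.8 ] M [-0.09 -0.14  0.  ] grip 59.946507811546326 0.01778234986491828 25.8333
```

>>> move_arm(
  rows=[
    {"translation":[0,0,0.03],"rot":[0,0,0],"hand":1},
    {"translation":[0,0,0.06],"rot":[0,0,0],"hand":1},
    {"translation":[0,0,0.06],"rot":[0,0,0],"hand":1},
  ],
)

```text
t: 26.08
eef_pos: [0.5611, -0.0826, 0.0827]
ee_rot: [-3.142, -0.002, -0.084]
force: [1.3, 0.5, 4.1]
width: 0.0177
gripper_force: 59.9
```

```bash
python3 tp.py
```

```text
tip in seam frame mm: x 0.4 y 68.6  ball bottom z 50.00, above raised -4.31
rot [-3.14157272e+00 -1.57441407e-03 -8.38172275e-02] F [1.33 0.5  4.13] M [-0.06 -0.1  -0.03] grip 59.94832098484039 0.01774405802051763 26.0833
```

Tile 0 has bottomed, at about 5 N. I'll draw along the seam (tool +y), rising about 0.01 per unit travelled, and check the force once per tile.

>>> move_arm(
  rows=[
    {"translation":[0,0.2,0],"rot":[0,0,0],"hand":1},
    {"translation":[0,0.5,-0.005],"rot":[0,0,0],"hand":1},
    {"translation":[0,0.8,-0.008],"rot":[0,0,0],"hand":1},
    {"translation":[0,1.1,-0.011],"rot":[0,0,0],"hand":1},
    {"translation":[0,1.4,-0.014],"rot":[0,0,0],"hand":1},
    {"translation":[0,1.7,-0.017],"rot":[0,0,0],"hand":1},
    {"translation":[0,2,-0.02],"rot":[0,0,0],"hand":1},
    {"translation":[0,2,-0.02],"rot":[0,0,0],"hand":1},
  ],
)

```text
t: 26.75
eef_pos: [0.5589, -0.1033, 0.0827]
ee_rot: [3.141, -0.001, -0.084]
force: [-0.2, -1.3, 4.6]
width: 0.0177
gripper_force: 59.9
```

```bash
python3 tp.py
```

```text
tip in seam frame mm: x -0.2 y 47.7  ball bottom z 50.02, above raised -4.50
rot [ 3.14103921e+00 -5.89767514e-04 -8.40952073e-02] F [-0.2  -1.33  4.6 ] M [-0.18  0.32 -0.01] grip 59.94888424873352 0.017727832580643622 26.75
```

>>> move_arm(
  rows=[
    {"translation":[0,0.2,0],"rot":[0,0,0],"hand":1},
    {"translation":[0,0.5,-0.005],"rot":[0,0,0],"hand":1},
    {"translation":[0,0.8,-0.01],"rot":[0,0,0],"hand":1},
    {"translation":[0,1.1,-0.014],"rot":[0,0,0],"hand":1},
    {"translation":[0,1.4,-0.018],"rot":[0,0,0],"hand":1},
    {"translation":[0,1.7,-0.022],"rot":[0,0,0],"hand":1},
    {"translation":[0,2,-0.025],"rot":[0,0,0],"hand":1},
    {"translation":[0,2,-0.025],"rot":[0,0,0],"hand":1},
  ],
)

```text
t: 27.42
eef_pos: [0.5572, -0.1232, 0.0829]
ee_rot: [3.141, -0.001, -0.084]
force: [0.4, -0.1, 4.0]
width: 0.0174
gripper_force: 59.9
```

```bash
python3 tp.py
```

```text
tip in seam frame mm: x -0.3 y 27.7  ball bottom z 50.25, above raised -4.47
rot [ 3.14101528e+00 -6.12752085e-04 -8.39250120e-02] F [ 0.42 -0.08  3.99] M [-0.19  0.33  0.04] grip 59.94847297668457 0.017405825306670227 27.4167
```

>>> move_arm(
  rows=[
    {"translation":[0,0.2,0],"rot":[0,0,0],"hand":1},
    {"translation":[0,0.5,-0.005],"rot":[0,0,0],"hand":1},
    {"translation":[0,0.8,-0.009],"rot":[0,0,0],"hand":1},
    {"translation":[0,1.1,-0.012],"rot":[0,0,0],"hand":1},
    {"translation":[0,1.4,-0.015],"rot":[0,0,0],"hand":1},
    {"translation":[0,1.7,-0.018],"rot":[0,0,0],"hand":1},
    {"translation":[0,2,-0.02],"rot":[0,0,0],"hand":1},
    {"translation":[0,2,-0.02],"rot":[0,0,0],"hand":1},
  ],
)

```text
t: 28.08
eef_pos: [0.5556, -0.1432, 0.0831]
ee_rot: [3.141, -0.001, -0.084]
force: [0.5, -1.4, 4.3]
width: 0.0176
gripper_force: 59.9
```

```bash
python3 tp.py
```

```text
tip in seam frame mm: x -0.3 y 7.7  ball bottom z 50.45, above raised -4.47
rot [ 3.14102782e+00 -6.58017175e-04 -8.39458712e-02] F [ 0.54 -1.35  4.28] M [-0.18  0.35  0.06] grip 59.94864821434021 0.01763119449066183 28.0833
```

Steady at about 5 N. Continuing.

>>> move_arm(
  rows=[
    {"translation":[0,0.2,0],"rot":[0,0,0],"hand":1},
    {"translation":[0,0.5,-0.005],"rot":[0,0,0],"hand":1},
    {"translation":[0,0.8,-0.009],"rot":[0,0,0],"hand":1},
    {"translation":[0,1.1,-0.012],"rot":[0,0,0],"hand":1},
    {"translation":[0,1.4,-0.015],"rot":[0,0,0],"hand":1},
    {"translation":[0,1.7,-0.018],"rot":[0,0,0],"hand":1},
    {"translation":[0,2,-0.02],"rot":[0,0,0],"hand":1},
    {"translation":[0,2,-0.02],"rot":[0,0,0],"hand":1},
  ],
)

```text
t: 28.75
eef_pos: [0.5539, -0.1631, 0.0833]
ee_rot: [3.141, -0.001, -0.084]
force: [-0.4, -0.5, 4.7]
width: 0.0176
gripper_force: 59.9
```

>>> move_arm(
  rows=[
    {"translation":[0,0.2,0],"rot":[0,0,0],"hand":1},
    {"translation":[0,0.5,-0.005],"rot":[0,0,0],"hand":1},
    {"translation":[0,0.8,-0.009],"rot":[0,0,0],"hand":1},
    {"translation":[0,1.1,-0.012],"rot":[0,0,0],"hand":1},
    {"translation":[0,1.4,-0.015],"rot":[0,0,0],"hand":1},
    {"translation":[0,1.7,-0.018],"rot":[0,0,0],"hand":1},
    {"translation":[0,2,-0.02],"rot":[0,0,0],"hand":1},
    {"translation":[0,2,-0.02],"rot":[0,0,0],"hand":1},
  ],
)

```text
t: 29.42
eef_pos: [0.5522, -0.183, 0.0835]
ee_rot: [3.141, -0.001, -0.084]
force: [0.1, -0.7, 4.1]
width: 0.0174
gripper_force: 59.9
```

```bash
python3 tp.py
```

```text
tip in seam frame mm: x -0.4 y -32.3  ball bottom z 50.84, above raised -4.49
rot [ 3.14102202e+00 -6.29708709e-04 -8.39718759e-02] F [ 0.13 -0.66  4.1 ] M [-0.12  0.38  0.02] grip 59.949050545692444 0.017397383958562676 29.4167
```

>>> move_arm(
  rows=[
    {"translation":[0,0.2,0],"rot":[0,0,0],"hand":1},
    {"translation":[0,0.5,-0.005],"rot":[0,0,0],"hand":1},
    {"translation":[0,0.8,-0.009],"rot":[0,0,0],"hand":1},
    {"translation":[0,1.1,-0.012],"rot":[0,0,0],"hand":1},
    {"translation":[0,1.4,-0.015],"rot":[0,0,0],"hand":1},
    {"translation":[0,1.7,-0.018],"rot":[0,0,0],"hand":1},
    {"translation":[0,2,-0.02],"rot":[0,0,0],"hand":1},
    {"translation":[0,2,-0.02],"rot":[0,0,0],"hand":1},
  ],
)

```text
t: 30.08
eef_pos: [0.5505, -0.2029, 0.0837]
ee_rot: [3.141, -0.001, -0.084]
force: [-0.6, -1.3, 3.2]
width: 0.0175
gripper_force: 59.9
```

>>> move_arm(
  rows=[
    {"translation":[0,0.2,0],"rot":[0,0,0],"hand":1},
    {"translation":[0,0.5,-0.005],"rot":[0,0,0],"hand":1},
    {"translation":[0,0.8,-0.009],"rot":[0,0,0],"hand":1},
    {"translation":[0,1.1,-0.012],"rot":[0,0,0],"hand":1},
    {"translation":[0,1.4,-0.015],"rot":[0,0,0],"hand":1},
    {"translation":[0,1.6,-0.016],"rot":[0,0,0],"hand":1},
    {"translation":[0,1.6,-0.016],"rot":[0,0,0],"hand":1},
    {"translation":[0,1.6,-0.016],"rot":[0,0,0],"hand":1},
  ],
)

```text
t: 30.75
eef_pos: [0.5492, -0.2186, 0.0839]
ee_rot: [3.141, -0.001, -0.084]
force: [-0.6, 0.9, 4.2]
width: 0.0174
gripper_force: 60.0
```

```bash
python3 tp.py
```

```text
tip in seam frame mm: x -0.5 y -68.0  ball bottom z 51.21, above raised -4.48
rot [ 3.14103204e+00 -6.54093519e-04 -8.38318759e-02] F [-0.59  0.9   4.17] M [ 0.25  0.46 -0.04] grip 59.954835176467896 0.01740538979288844 30.75
```

>>> move_arm(
  rows=[
    {"translation":[0,-0.05,-0.3],"rot":[0,0,0],"hand":1},
    {"translation":[0,-0.05,-0.8],"rot":[0,0,0],"hand":1},
    {"translation":[0,-0.05,-2],"rot":[0,0,0],"hand":1},
    {"translation":[0,-0.05,-4],"rot":[0,0,0],"hand":1},
    {"translation":[0,-0.05,-7],"rot":[0,0,0],"hand":1},
    {"translation":[0,-0.05,-10],"rot":[0,0,0],"hand":1},
    {"translation":[0,-0.05,-10],"rot":[0,0,0],"hand":1},
    {"translation":[0,-0.05,-10],"rot":[0,0,0],"hand":1},
  ],
)

```text
t: 31.42
eef_pos: [0.5502, -0.2177, 0.1858]
ee_rot: [-3.142, -0.005, -0.084]
force: [0.2, 0.5, -1.8]
width: 0.0172
gripper_force: 59.9
```

```bash
python3 w.py 10
python3 - <<'E'
from h import *
T=np.array(arm.camera_params('wrist')['tool_from_camera']); C=(T,)+cam('wrist')[1:]
z=np.load('w10.npz'); d=z['d']; P=cloud(d,C)
print([(v,P[v,322].round(4).tolist(),P[v,310].round(3).tolist()) for v in range(376,408,4)])
J=R.from_euler('z',-.081); o=np.array([.4815,-.1448,0])
for n in ('scene','side'):
  im1,d1=arm.grab_frame(n)
  for tag,im,d in (('before',*[np.load(n+'0.npz')[k] for k in('im','d')]),('now',im1,d1)):
    q=(cloud(d,cam(n))-o)@J.as_matrix()
    m=(d>0)&(abs(q[...,0])<.006)&(q[...,2]>.04)&(q[...,2]<.07)
    print(n,tag,[(round(y*1e3),int((m&(abs(q[...,1]-y)<.008)).sum()),round(float(np.median(q[m&(abs(q[...,1]-y)<.008)][:,2]))*1e3,1)) for y in np.linspace(.07,-.07,8) if (m&(abs(q[...,1]-y)<.008)).any()])
import pickle
rp,rq,p,Rq=pickle.load(open('hold2.pkl','rb')); print(p)
go(p+[0,0,.135],R.from_quat(Rq))
E
```

```text
31.4167 [ 0.55023544 -0.21771232  0.18582597] [-3.1415449  -0.00474811 -0.08394352] [ 0.19392411  0.47646639 -1.82549457] 0.017225476612554552
[(376, [-0.0389, 0.0001, -0.0061], [-0.173, -0.012, 0.186]), (380, [-0.045, 0.0001, -0.0007], [-0.71, -0.038, 0.934]), (384, [-0.0497, 0.0001, 0.0025], [-0.725, -0.038, 0.934]), (388, [-0.0537, 0.0001, 0.0048], [-0.811, -0.042, 1.03]), (392, [-0.0591, 0.0001, 0.0087], [-0.07, -0.007, 0.023]), (396, [-0.0644, 0.0001, 0.0123], [-0.072, -0.007, 0.022]), (400, [-0.069, 0.0001, 0.0149], [-0.075, -0.007, 0.023]), (404, [-0.0731, 0.0001, 0.0168], [-0.881, -0.043, 1.033])]
scene before [(70, 16, 54.8), (50, 16, 54.9), (30, 16, 54.8), (10, 19, 56.0), (-10, 19, 55.7), (-30, 14, 55.8), (-50, 19, 55.9), (-70, 24, 56.3)]
scene now [(70, 17, 52.4), (50, 14, 52.0), (30, 15, 51.9), (10, 18, 52.6), (-10, 19, 52.5), (-30, 18, 52.9), (-50, 19, 53.2), (-70, 20, 53.6)]
side before [(70, 4, 51.7), (50, 10, 52.9), (30, 8, 53.5), (10, 8, 53.8), (-10, 6, 54.0), (-30, 7, 53.6), (-50, 7, 55.3), (-70, 5, 55.3)]
side now [(70, 5, 51.1), (50, 5, 50.5), (30, 6, 50.7), (10, 6, 50.1), (-10, 4, 50.8), (-30, 6, 51.4), (-50, 4, 51.3), (-70, 7, 50.5)]
[0.50011507 0.29417575 0.04633801]
trans cm [ -9.12 -50.56   0.16] rot deg [-0.03  0.12 -0.02] rows>= 13.0
```

All eight tiles read about 3 mm lower and the stylus has not turned in the grip. I'll return it to the rest along the reverse path.

>>> move_arm(
  rows=[
    {"translation":[0,-4,0],"rot":[0,0,0],"hand":1},
    {"translation":[0,-8,0],"rot":[0,0,0],"hand":1},
    {"translation":[0,-12,0],"rot":[0,0,0],"hand":1},
    {"translation":[0,-16,0],"rot":[0,0,0],"hand":1},
    {"translation":[-1.5,-19.5,0],"rot":[0,0,0],"hand":1},
    {"translation":[-3,-23,0],"rot":[0,0,0],"hand":1},
    {"translation":[-4.5,-26.5,0],"rot":[0,0,0],"hand":1},
    {"translation":[-6,-30,0],"rot":[0,0,0],"hand":1},
  ],
)

```text
t: 32.23
eef_pos: [0.5131, 0.0877, 0.1824]
ee_rot: [3.14, 0.001, -0.084]
force: [0.6, 1.3, -1.2]
width: 0.0174
gripper_force: 59.9
```

>>> move_arm(
  rows=[
    {"translation":[-1.5,-3.5,0],"rot":[0,0,0],"hand":1},
    {"translation":[-3,-7,0],"rot":[0,0,0],"hand":1},
    {"translation":[-4.5,-10.5,0],"rot":[0,0,0],"hand":1},
    {"translation":[-6,-14,0],"rot":[0,0,0],"hand":1},
    {"translation":[-6,-17.5,0],"rot":[0,0,0],"hand":1},
    {"translation":[-6,-19.5,0],"rot":[0,0,0],"hand":1},
    {"translation":[-6,-19.5,0],"rot":[0,0,0],"hand":1},
    {"translation":[-6,-19.5,0],"rot":[0,0,0],"hand":1},
  ],
)

```text
t: 32.9
eef_pos: [0.4707, 0.2862, 0.1822]
ee_rot: [3.139, 0.001, -0.083]
force: [-0.5, -0.4, -1.6]
width: 0.0175
gripper_force: 59.9
```

```bash
cat > k4.py <<'E'
from h import *
import pickle,sys
rp,rq,p,Rq=pickle.load(open('hold2.pkl','rb')); R0=R.from_quat(Rq)
Sr=R.from_euler('z',-.084)*R.from_euler('y',-.611); ux=Sr.apply([1,0,0]); un=Sr.apply([0,0,1])
s=arm.get_state(); print(s['eef_pos'],s['force'],abs(s['qd']).max(),'err along/lat/normal',Sr.inv().apply(s['eef_pos']-p)*1e3)
for h in map(float,sys.argv[1:]): go(p+.003*ux+h*un,R0)
E
python3 k4.py .05 .015 0
```

```text
[0.47070965 0.2861916  0.18217712] [-0.47868806 -0.37430805 -1.60961413] 0.026517020113978305 err along/lat/normal [ 54.47746445 -10.42314486 127.68810245]
trans cm [ 0.25 -1.06  9.31] rot deg [0.12 0.11 0.08] rows>= 3.0
trans cm [ 2.26 -1.07 12.18] rot deg [0.12 0.11 0.08] rows>= 3.0
trans cm [ 3.12 -1.07 13.41] rot deg [0.12 0.11 0.08] rows>= 4.0
```

>>> move_arm(
  rows=[
    {"translation":[0,-1,1],"rot":[0,0,0],"hand":1},
    {"translation":[0.2,-1,4],"rot":[0,0,0],"hand":1},
    {"translation":[0.25,-1.05,7.5],"rot":[0,0,0],"hand":1},
    {"translation":[0.25,-1.05,9.3],"rot":[0,0,0],"hand":1},
    {"translation":[0.9,-1.05,10.2],"rot":[0,0,0],"hand":1},
    {"translation":[1.5,-1.05,11.1],"rot":[0,0,0],"hand":1},
    {"translation":[2.2,-1.05,12.1],"rot":[0,0,0],"hand":1},
    {"translation":[2.2,-1.05,12.1],"rot":[0,0,0],"hand":1},
  ],
)

```text
t: 33.57
eef_pos: [0.4954, 0.2938, 0.0614]
ee_rot: [3.141, -0.0, -0.085]
force: [0.5, -0.3, -0.4]
width: 0.0174
gripper_force: 59.9
```

>>> move_arm(
  rows=[
    {"translation":[0,0,0],"rot":[0,0,0],"hand":1},
    {"translation":[0,0,0],"rot":[0,0,0],"hand":1},
    {"translation":[0,0,0],"rot":[0,0,0],"hand":1},
  ],
)

```text
t: 33.82
eef_pos: [0.4946, 0.2948, 0.0637]
ee_rot: [-3.14, -0.002, -0.084]
force: [0.7, -0.5, -0.4]
width: 0.0176
gripper_force: 59.9
```

```bash
python3 k4.py .015 0
```

```text
[0.49461413 0.29479546 0.06370007] [ 0.68533327 -0.51107746 -0.35147828] 0.005957463865334009 err along/lat/normal [ 5.42799763  0.15599362 17.39534838]
trans cm [-0.06  0.02  0.34] rot deg [-0.09 -0.05 -0.01] rows>= 1.0
trans cm [0.8  0.02 1.57] rot deg [-0.09 -0.05 -0.01] rows>= 1.0
```

>>> move_arm(
  rows=[
    {"translation":[0.2,0,0.5],"rot":[0,0,0],"hand":1},
    {"translation":[0.4,0,0.9],"rot":[0,0,0],"hand":1},
    {"translation":[0.6,0,1.2],"rot":[0,0,0],"hand":1},
    {"translation":[0.75,0,1.5],"rot":[0,0,0],"hand":1},
    {"translation":[0.75,0,1.5],"rot":[0,0,0],"hand":1},
    {"translation":[0.75,0,1.5],"rot":[0,0,0],"hand":1},
    {"translation":[0.75,0,1.5],"rot":[0,0,0],"hand":1},
  ],
)

```text
t: 34.4
eef_pos: [0.5017, 0.2938, 0.0475]
ee_rot: [3.142, -0.001, -0.084]
force: [-1.0, 0.4, -0.8]
width: 0.0178
gripper_force: 59.9
```

```bash
python3 k4.py 0
```

```text
[0.50168993 0.2937526  0.04753337] [-1.04733195  0.37561824 -0.78772192] 0.0023995349770248144 err along/lat/normal [ 2.00021493 -0.28952271  0.05842952]
trans cm [ 0.09 -0.03 -0.05] rot deg [-0.    0.02 -0.01] rows>= 1.0
```

Seated within 2 mm. Release and retreat upwards.

>>> move_arm(
  rows=[
    {"translation":[0,0,0],"rot":[0,0,0],"hand":0.4},
    {"translation":[0,0,0],"rot":[0,0,0],"hand":0.4},
    {"translation":[0,0,0],"rot":[0,0,0],"hand":0.4},
    {"translation":[0,0,0],"rot":[0,0,0],"hand":0.4},
    {"translation":[0,0,0],"rot":[0,0,0],"hand":0.4},
    {"translation":[0,0,0],"rot":[0,0,0],"hand":0.4},
  ],
)

```text
t: 34.9
eef_pos: [0.5017, 0.2938, 0.0478]
ee_rot: [-3.141, -0.001, -0.084]
force: [0.1, 0.6, 0.8]
width: 0.0501
gripper_force: 0.0
```

>>> move_arm(
  rows=[
    {"translation":[0,0,-1.5],"rot":[0,0,0],"hand":0.4},
    {"translation":[0,0,-4],"rot":[0,0,0],"hand":0.4},
    {"translation":[0,0,-8],"rot":[0,0,0],"hand":0.4},
    {"translation":[-1,0,-12],"rot":[0,0,0],"hand":0.4},
    {"translation":[-1,0,-14],"rot":[0,0,0],"hand":0.4},
    {"translation":[-1,0,-14],"rot":[0,0,0],"hand":0.4},
    {"translation":[-1,0,-14],"rot":[0,0,0],"hand":0.4},
  ],
)

```text
t: 35.48
eef_pos: [0.492, 0.2953, 0.1895]
ee_rot: [-3.138, -0.003, -0.084]
force: [-1.1, -0.4, -0.2]
width: 0.0527
gripper_force: 0.0
```

```bash
python3 w.py 11 stylus_butt stylus_tip
python3 - <<'E'
from h import *
for n in ('side','scene'):
    im,d=arm.grab_frame(n); C=cam(n)
    for l in ['stylus_tip','stylus_butt','bottle','tip_box','tape','timer']: print(n,l,find(l,n,C)[:2])
    if n=='side':
        u,v=map(int,proj([.508,.293,.06],C)); cv2.imwrite('pics/side11.png',cv2.resize(im[v-60:v+60,u-60:u+60,::-1],(480,480),interpolation=2))
print('want tip .4263 .3003 .022 butt .5668 .2884 .121')
E
```

```text
35.4833 [0.49196911 0.2952664  0.18950501] [-3.13842483e+00 -2.92426206e-03 -8.39211806e-02] [-1.12856924 -0.36346813 -0.1664845 ] 0.05274145112909858
stylus_butt [(0.78, [0.5677, 0.2869, 0.1197])]
stylus_tip [(0.77, [0.4259, 0.2985, 0.0181])]
side stylus_tip [(0.58, array([0.4279, 0.2994, 0.0212]))]
side stylus_butt [(0.79, array([0.5633, 0.2874, 0.1166]))]
side bottle [(0.68, array([ 7.423e-01,  1.343e-01, -1.000e-04]))]
side tip_box [(0.77, array([ 0.7465, -0.0008, -0.0015])), (0.74, array([0.4079, 0.0431, 0.0032]))]
side tape [(0.62, array([ 0.7161, -0.3139, -0.0025]))]
side timer [(0.76, array([0.4099, 0.0438, 0.0069]))]
scene stylus_tip [(0.53, array([0.4277, 0.2985, 0.0241]))]
scene stylus_butt [(0.54, array([0.5638, 0.2843, 0.1183])), (0.49, array([0.5688, 0.2872, 0.1199]))]
scene bottle [(0.77, array([ 0.7416,  0.1392, -0.0009])), (0.47, array([ 0.5021,  0.2931, -0.0014]))]
scene tip_box [(0.8, array([ 0.7488, -0.0074, -0.0033]))]
scene tape [(0.56, array([ 0.7137, -0.3136,  0.0008]))]
scene timer [(0.63, array([ 0.41  ,  0.0418, -0.0034])), (0.27, array([ 0.5041,  0.2939, -0.0006]))]
want tip .4263 .3003 .022 butt .5668 .2884 .121
```

View pics/side11.png

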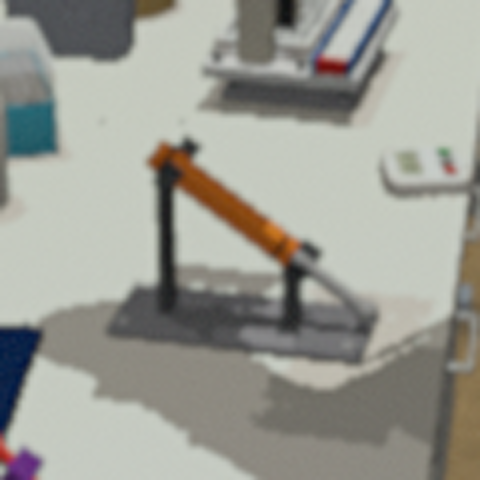

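The crop shows the stylus lying in the rest, with the handle in the U at (170,160) and the shank in the V at (305,258), and the gripper clear. The bystanders have not moved, so I'm handing in.

```bash
python3 -c "
from station import arm
print(arm.job_done())"
```

```text
the job is handed in; nothing more can be done
None
```

The job is handed in, result not reported: by my checks all eight tiles are down about 3 mm (tile 0 reads 2.4 mm by depth, but it bottomed at about 5 N), the stylus lies back in the rest, and the bystanders have not moved.

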